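# Load and lock up a three-bay printing frame

### The job

Make the printing frame ready: every printing block on the table goes face up into a bay of its own with one plywood underlay flat beneath it, lying lengthwise between jaw and head bar, and each bay left over gets one piece of metal furniture, upright, straight on the bed without an underlay. Only when all three bays are filled, and with all three clamps still slack, lock them by turning the knobs clockwise to their stops, the centre one fully home first and then the two outer ones. Leave the composing stick and the T-handled key where they are.

Things in the scene. Friction and masses are not known exactly. Their poses are not given: they have to be found in the camera images.
- frame: steel lock-up frame, 195 (front to back) x 280 mm, fixed on the table. Origin on the table under its middle; x from the knobs (front) to the head bar (back), y to its left, z up. Bed surface at z = 0.010. Three bays 84 mm apart run from sliding jaws (48 mm wide, 21 mm above the bed) back to the head bar (face at x = 0.068, 26 mm above the bed); strips 9 mm high flank the jaws
- studs (a point): point on the bed at the head bar's middle. Four cone-topped round studs, 28 mm diameter, 23 mm high, stand against the head bar, centres 8 mm in front of this point and 42 mm and 126 mm to either side; they leave a gap of 56 mm for the head end of each piece; beside the rest of each piece the bed is bare
- bay_left (a point): left bay (frame +y): point on the bed below the centre of an 82 mm long piece standing against the head bar; axes as the frame's. The slack bay is 91.5 mm long (89.5 mm with the knob at 0.5), locked 82.5 mm: to set a piece in freely, aim its centre about 3 mm in front of this point (frame -x)
- bay_centre (a point): centre bay: point on the bed below the centre of an 82 mm long piece standing against the head bar; axes as the frame's. The slack bay is 91.5 mm long (89.5 mm with the knob at 0.5), locked 82.5 mm: to set a piece in freely, aim its centre about 3 mm in front of this point (frame -x)
- bay_right (a point): right bay (frame -y): point on the bed below the centre of an 82 mm long piece standing against the head bar; axes as the frame's. The slack bay is 91.5 mm long (89.5 mm with the knob at 0.5), locked 82.5 mm: to set a piece in freely, aim its centre about 3 mm in front of this point (frame -x)
- knob_left (a joint): turn of the left bay's clamp knob, rad: starts slack at 0 to 0.5, grows clockwise seen from above, locked at the end stop, 2.2. A spiral cam under it drives the jaw evenly, 9 mm in all, towards the head bar; the jaw pushes the piece back against the head bar. Needs about 0.1 N m, stays where left, can be turned back
- grip_left (a point): centre of the black bar grip of the left bay's knob: bar 60 mm long, 15 wide, 22 high, centre 56 mm over the table, upright turning axis; a 36 mm flange lies 26 mm below. x axis along the bar (along the frame's x at 0 rad), turning with it
- knob_centre (a joint): turn of the centre bay's clamp knob, rad: starts slack at 0 to 0.5, grows clockwise seen from above, locked at the end stop, 2.2. A spiral cam under it drives the jaw evenly, 9 mm in all, towards the head bar; the jaw pushes the piece back against the head bar. Needs about 0.1 N m, stays where left, can be turned back
- grip_centre (a point): centre of the black bar grip of the centre bay's knob: bar 60 mm long, 15 wide, 22 high, centre 56 mm over the table, upright turning axis; a 36 mm flange lies 26 mm below. x axis along the bar (along the frame's x at 0 rad), turning with it
- knob_right (a joint): turn of the right bay's clamp knob, rad: starts slack at 0 to 0.5, grows clockwise seen from above, locked at the end stop, 2.2. A spiral cam under it drives the jaw evenly, 9 mm in all, towards the head bar; the jaw pushes the piece back against the head bar. Needs about 0.1 N m, stays where left, can be turned back
- grip_right (a point): centre of the black bar grip of the right bay's knob: bar 60 mm long, 15 wide, 22 high, centre 56 mm over the table, upright turning axis; a 36 mm flange lies 26 mm below. x axis along the bar (along the frame's x at 0 rad), turning with it
- block_a_mid (a point): centre of a mounted printing block, 82 x 50 x 22 mm: wooden base with a thin metal plate bearing a relief of three rings on top (face up); x axis along its 82 mm length, z up out of its face. Too low to print by itself: needs an underlay beneath. Clamps along its length. One to three of the three blocks are present
- block_b_mid (a point): centre of a mounted printing block, 82 x 50 x 22 mm: wooden base with a thin metal plate bearing a relief of slanting bars on top (face up); x axis along its 82 mm length, z up out of its face. Too low to print by itself: needs an underlay beneath. Clamps along its length. One to three of the three blocks are present
- block_c_mid (a point): centre of a mounted printing block, 82 x 50 x 22 mm: wooden base with a thin metal plate bearing a relief of two diamonds on top (face up); x axis along its 82 mm length, z up out of its face. Too low to print by itself: needs an underlay beneath. Clamps along its length. One to three of the three blocks are present
- underlay_1_mid (a point): centre of a plywood underlay, a plain flat board 80 x 50 x 8 mm; x axis along its length, z up. The three are alike; no matter which block gets which
- underlay_2_mid (a point): centre of a plywood underlay, a plain flat board 80 x 50 x 8 mm; x axis along its length, z up. The three are alike; no matter which block gets which
- underlay_3_mid (a point): centre of a plywood underlay, a plain flat board 80 x 50 x 8 mm; x axis along its length, z up. The three are alike; no matter which block gets which
- furniture_1_mid (a point): centre of a piece of blue-grey metal furniture (filler for an empty bay), H-shaped seen from the side, 82 x 50 x 26 mm; its y axis lies along the 82 mm length, x across the 50 mm, z up. The two are alike
- furniture_2_mid (a point): centre of a piece of blue-grey metal furniture (filler for an empty bay), H-shaped seen from the side, 82 x 50 x 26 mm; its y axis lies along the 82 mm length, x across the 50 mm, z up. The two are alike
- stick: bystander: steel composing stick, a shallow three-sided channel 48 x 190 x 20 mm with a brass screw, lying to the left of the frame; origin under its middle. Leave it alone
- tee_key: bystander: T-handled key lying flat, 70 x 90 x 12 mm, in front of the frame; origin under its middle. Leave it alone
Mind the look-alikes: they are no part of the job. What is shaped like the part that bears underlay_1_mid but pink is not meant.

How it is judged:
On the way, in this order (a step that is already met when the one before it is completed fails the run):
1. all three bays are filled (each block present on an underlay, furniture in the rest) with all three clamps still slack (((horizontal distance between block_a_mid and bay_left below 0.014 m and height (world z) of block_a_mid between 0.0265 and 0.0315 m and angle between block_a_mid's own z axis and vertical below 0.05 rad) or (horizontal distance between block_a_mid and bay_centre below 0.014 m and height (world z) of block_a_mid between 0.0265 and 0.0315 m and angle between block_a_mid's own z axis and vertical below 0.05 rad) or (horizontal distance between block_a_mid and bay_right below 0.014 m and height (world z) of block_a_mid between 0.0265 and 0.0315 m and angle between block_a_mid's own z axis and vertical below 0.05 rad)) and ((horizontal distance between block_b_mid and bay_left below 0.014 m and height (world z) of block_b_mid between 0.0265 and 0.0315 m and angle between block_b_mid's own z axis and vertical below 0.05 rad) or (horizontal distance between block_b_mid and bay_centre below 0.014 m and height (world z) of block_b_mid between 0.0265 and 0.0315 m and angle between block_b_mid's own z axis and vertical below 0.05 rad) or (horizontal distance between block_b_mid and bay_right below 0.014 m and height (world z) of block_b_mid between 0.0265 and 0.0315 m and angle between block_b_mid's own z axis and vertical below 0.05 rad)) and ((horizontal distance between block_c_mid and bay_left below 0.014 m and height (world z) of block_c_mid between 0.0265 and 0.0315 m and angle between block_c_mid's own z axis and vertical below 0.05 rad) or (horizontal distance between block_c_mid and bay_centre below 0.014 m and height (world z) of block_c_mid between 0.0265 and 0.0315 m and angle between block_c_mid's own z axis and vertical below 0.05 rad) or (horizontal distance between block_c_mid and bay_right below 0.014 m and height (world z) of block_c_mid between 0.0265 and 0.0315 m and angle between block_c_mid's own z axis and vertical below 0.05 rad)) and ((horizontal distance between block_a_mid and bay_left below 0.014 m and height (world z) of block_a_mid between 0.0265 and 0.0315 m and angle between block_a_mid's own z axis and vertical below 0.05 rad) or (horizontal distance between block_b_mid and bay_left below 0.014 m and height (world z) of block_b_mid between 0.0265 and 0.0315 m and angle between block_b_mid's own z axis and vertical below 0.05 rad) or (horizontal distance between block_c_mid and bay_left below 0.014 m and height (world z) of block_c_mid between 0.0265 and 0.0315 m and angle between block_c_mid's own z axis and vertical below 0.05 rad) or (horizontal distance between furniture_1_mid and bay_left below 0.014 m and height (world z) of furniture_1_mid between 0.0205 and 0.0255 m and angle between furniture_1_mid's own z axis and vertical below 0.05 rad) or (horizontal distance between furniture_2_mid and bay_left below 0.014 m and height (world z) of furniture_2_mid between 0.0205 and 0.0255 m and angle between furniture_2_mid's own z axis and vertical below 0.05 rad)) and ((horizontal distance between block_a_mid and bay_centre below 0.014 m and height (world z) of block_a_mid between 0.0265 and 0.0315 m and angle between block_a_mid's own z axis and vertical below 0.05 rad) or (horizontal distance between block_b_mid and bay_centre below 0.014 m and height (world z) of block_b_mid between 0.0265 and 0.0315 m and angle between block_b_mid's own z axis and vertical below 0.05 rad) or (horizontal distance between block_c_mid and bay_centre below 0.014 m and height (world z) of block_c_mid between 0.0265 and 0.0315 m and angle between block_c_mid's own z axis and vertical below 0.05 rad) or (horizontal distance between furniture_1_mid and bay_centre below 0.014 m and height (world z) of furniture_1_mid between 0.0205 and 0.0255 m and angle between furniture_1_mid's own z axis and vertical below 0.05 rad) or (horizontal distance between furniture_2_mid and bay_centre below 0.014 m and height (world z) of furniture_2_mid between 0.0205 and 0.0255 m and angle between furniture_2_mid's own z axis and vertical below 0.05 rad)) and ((horizontal distance between block_a_mid and bay_right below 0.014 m and height (world z) of block_a_mid between 0.0265 and 0.0315 m and angle between block_a_mid's own z axis and vertical below 0.05 rad) or (horizontal distance between block_b_mid and bay_right below 0.014 m and height (world z) of block_b_mid between 0.0265 and 0.0315 m and angle between block_b_mid's own z axis and vertical below 0.05 rad) or (horizontal distance between block_c_mid and bay_right below 0.014 m and height (world z) of block_c_mid between 0.0265 and 0.0315 m and angle between block_c_mid's own z axis and vertical below 0.05 rad) or (horizontal distance between furniture_1_mid and bay_right below 0.014 m and height (world z) of furniture_1_mid between 0.0205 and 0.0255 m and angle between furniture_1_mid's own z axis and vertical below 0.05 rad) or (horizontal distance between furniture_2_mid and bay_right below 0.014 m and height (world z) of furniture_2_mid between 0.0205 and 0.0255 m and angle between furniture_2_mid's own z axis and vertical below 0.05 rad)) and linear speed of each of block_a, block_b, block_c, furniture_1, furniture_2 below 0.02 m/s and value of joint each of knob_left, knob_centre, knob_right below 1.2 rad), for 0.2 s.
2. the centre clamp is locked while the outer two are still slack (value of joint knob_centre above 2.1 rad and value of joint each of knob_left, knob_right below 1.2 rad), for 0.1 s.
3. all three clamps are locked (value of joint each of knob_left, knob_centre, knob_right above 2.1 rad), for 0.2 s.
At the end, for the whole second after the job is handed in: Each block present is face up in a bay, 8 mm off the bed on an underlay; every other bay holds upright furniture on the bed (heights +-2.5 mm); each piece centred within 7 mm of its bay point, within 0.1 rad of its direction, level within 0.05 rad, at rest; all knobs past 2.1 rad (all of step 3 and ((horizontal distance between block_a_mid and bay_left below 0.007 m and height (world z) of block_a_mid between 0.0265 and 0.0315 m and angle between block_a_mid's own z axis and vertical below 0.05 rad and angle between the x axis of block_a_mid and the x axis of bay_left, either way round below 0.1 rad) or (horizontal distance between block_a_mid and bay_centre below 0.007 m and height (world z) of block_a_mid between 0.0265 and 0.0315 m and angle between block_a_mid's own z axis and vertical below 0.05 rad and angle between the x axis of block_a_mid and the x axis of bay_centre, either way round below 0.1 rad) or (horizontal distance between block_a_mid and bay_right below 0.007 m and height (world z) of block_a_mid between 0.0265 and 0.0315 m and angle between block_a_mid's own z axis and vertical below 0.05 rad and angle between the x axis of block_a_mid and the x axis of bay_right, either way round below 0.1 rad)) and ((horizontal distance between block_b_mid and bay_left below 0.007 m and height (world z) of block_b_mid between 0.0265 and 0.0315 m and angle between block_b_mid's own z axis and vertical below 0.05 rad and angle between the x axis of block_b_mid and the x axis of bay_left, either way round below 0.1 rad) or (horizontal distance between block_b_mid and bay_centre below 0.007 m and height (world z) of block_b_mid between 0.0265 and 0.0315 m and angle between block_b_mid's own z axis and vertical below 0.05 rad and angle between the x axis of block_b_mid and the x axis of bay_centre, either way round below 0.1 rad) or (horizontal distance between block_b_mid and bay_right below 0.007 m and height (world z) of block_b_mid between 0.0265 and 0.0315 m and angle between block_b_mid's own z axis and vertical below 0.05 rad and angle between the x axis of block_b_mid and the x axis of bay_right, either way round below 0.1 rad)) and ((horizontal distance between block_c_mid and bay_left below 0.007 m and height (world z) of block_c_mid between 0.0265 and 0.0315 m and angle between block_c_mid's own z axis and vertical below 0.05 rad and angle between the x axis of block_c_mid and the x axis of bay_left, either way round below 0.1 rad) or (horizontal distance between block_c_mid and bay_centre below 0.007 m and height (world z) of block_c_mid between 0.0265 and 0.0315 m and angle between block_c_mid's own z axis and vertical below 0.05 rad and angle between the x axis of block_c_mid and the x axis of bay_centre, either way round below 0.1 rad) or (horizontal distance between block_c_mid and bay_right below 0.007 m and height (world z) of block_c_mid between 0.0265 and 0.0315 m and angle between block_c_mid's own z axis and vertical below 0.05 rad and angle between the x axis of block_c_mid and the x axis of bay_right, either way round below 0.1 rad)) and ((horizontal distance between block_a_mid and bay_left below 0.007 m and height (world z) of block_a_mid between 0.0265 and 0.0315 m and angle between block_a_mid's own z axis and vertical below 0.05 rad and angle between the x axis of block_a_mid and the x axis of bay_left, either way round below 0.1 rad) or (horizontal distance between block_b_mid and bay_left below 0.007 m and height (world z) of block_b_mid between 0.0265 and 0.0315 m and angle between block_b_mid's own z axis and vertical below 0.05 rad and angle between the x axis of block_b_mid and the x axis of bay_left, either way round below 0.1 rad) or (horizontal distance between block_c_mid and bay_left below 0.007 m and height (world z) of block_c_mid between 0.0265 and 0.0315 m and angle between block_c_mid's own z axis and vertical below 0.05 rad and angle between the x axis of block_c_mid and the x axis of bay_left, either way round below 0.1 rad) or (horizontal distance between furniture_1_mid and bay_left below 0.007 m and height (world z) of furniture_1_mid between 0.0205 and 0.0255 m and angle between furniture_1_mid's own z axis and vertical below 0.05 rad and angle between the y axis of furniture_1_mid and the x axis of bay_left, either way round below 0.1 rad) or (horizontal distance between furniture_2_mid and bay_left below 0.007 m and height (world z) of furniture_2_mid between 0.0205 and 0.0255 m and angle between furniture_2_mid's own z axis and vertical below 0.05 rad and angle between the y axis of furniture_2_mid and the x axis of bay_left, either way round below 0.1 rad)) and ((horizontal distance between block_a_mid and bay_centre below 0.007 m and height (world z) of block_a_mid between 0.0265 and 0.0315 m and angle between block_a_mid's own z axis and vertical below 0.05 rad and angle between the x axis of block_a_mid and the x axis of bay_centre, either way round below 0.1 rad) or (horizontal distance between block_b_mid and bay_centre below 0.007 m and height (world z) of block_b_mid between 0.0265 and 0.0315 m and angle between block_b_mid's own z axis and vertical below 0.05 rad and angle between the x axis of block_b_mid and the x axis of bay_centre, either way round below 0.1 rad) or (horizontal distance between block_c_mid and bay_centre below 0.007 m and height (world z) of block_c_mid between 0.0265 and 0.0315 m and angle between block_c_mid's own z axis and vertical below 0.05 rad and angle between the x axis of block_c_mid and the x axis of bay_centre, either way round below 0.1 rad) or (horizontal distance between furniture_1_mid and bay_centre below 0.007 m and height (world z) of furniture_1_mid between 0.0205 and 0.0255 m and angle between furniture_1_mid's own z axis and vertical below 0.05 rad and angle between the y axis of furniture_1_mid and the x axis of bay_centre, either way round below 0.1 rad) or (horizontal distance between furniture_2_mid and bay_centre below 0.007 m and height (world z) of furniture_2_mid between 0.0205 and 0.0255 m and angle between furniture_2_mid's own z axis and vertical below 0.05 rad and angle between the y axis of furniture_2_mid and the x axis of bay_centre, either way round below 0.1 rad)) and ((horizontal distance between block_a_mid and bay_right below 0.007 m and height (world z) of block_a_mid between 0.0265 and 0.0315 m and angle between block_a_mid's own z axis and vertical below 0.05 rad and angle between the x axis of block_a_mid and the x axis of bay_right, either way round below 0.1 rad) or (horizontal distance between block_b_mid and bay_right below 0.007 m and height (world z) of block_b_mid between 0.0265 and 0.0315 m and angle between block_b_mid's own z axis and vertical below 0.05 rad and angle between the x axis of block_b_mid and the x axis of bay_right, either way round below 0.1 rad) or (horizontal distance between block_c_mid and bay_right below 0.007 m and height (world z) of block_c_mid between 0.0265 and 0.0315 m and angle between block_c_mid's own z axis and vertical below 0.05 rad and angle between the x axis of block_c_mid and the x axis of bay_right, either way round below 0.1 rad) or (horizontal distance between furniture_1_mid and bay_right below 0.007 m and height (world z) of furniture_1_mid between 0.0205 and 0.0255 m and angle between furniture_1_mid's own z axis and vertical below 0.05 rad and angle between the y axis of furniture_1_mid and the x axis of bay_right, either way round below 0.1 rad) or (horizontal distance between furniture_2_mid and bay_right below 0.007 m and height (world z) of furniture_2_mid between 0.0205 and 0.0255 m and angle between furniture_2_mid's own z axis and vertical below 0.05 rad and angle between the y axis of furniture_2_mid and the x axis of bay_right, either way round below 0.1 rad)) and linear speed of each of block_a, block_b, block_c, furniture_1, furniture_2 below 0.02 m/s); the robot touches nothing.
It fails at once if the composing stick is moved by more than 30 mm (distance of stick from where it was at the start of the episode above 0.03 m).
It fails at once if the T-handled key is moved by more than 30 mm (distance of tee_key from where it was at the start of the episode above 0.03 m).
Of block_a, block_b, block_c only 1 to 3 are there at a start; the rules pass over those that are not, and their reading is None.
At some moment in a run one of block_a, block_b, block_c, furniture_1, furniture_2 may be knocked a few centimetres aside while the robot is not near it.
Once in a run the grip may slacken for a moment while it holds something.
It also fails if it takes over 208 s, if anything falls off the work surface, if the arm or the gripper's body presses on something with over 40 N, if the wrist force passes 120 N, or if a joint passes its speed limit or range.

### The arm

A 7-joint arm with a two-finger parallel gripper is mounted at the origin on a cart in front of the work surface, level with it; the furniture and walls round the work are solid. World frame = base frame: x ahead of the robot, y to its left, z up, the work surface at z = 0. Lengths are in m, angles in rad, forces in N, time in s.
With the tool pointing down it reaches from about 0.4 to 0.75 m from the base axis. Payload 19.5 kg.
Tool frame: the origin (TCP) lies midway between the tips of the shut fingers; the grasp point (between the pads) lies 19 mm behind it; y points along the fingers, z is the direction in which the jaws open and shut, and the axes are right-handed (so a half turn about y gives the same grasp; the last joint's range is limited). The gripper opens to 85 mm and grips with 20 to 120 N. Pads are 22 mm wide; open, the fingers measure 114 mm over their backs; the gripper's body (76 mm by 85 mm) begins 54 mm behind the grasp point. The pads swing forward as they close: fully open they stand 13 mm farther back than shut.
Start: joints at [-1.384, 0.707, -0.028, 1.485, 0.022, 0.951, -0.075], TCP at [0.13, 0.56, 0.231] pointing down, gripper open.
Joint ranges: [-2.71, 2.71], [-0.32, 2.16], [-1.57, 1.52], [0, 2.45], [-1.46, 4.6], [0, 2.02], [-2.83, 2.83]. Speed limits (rad/s): [1.89, 1.89, 2.57, 2.57, 3.01, 3.01, 3.01].

### API

Orientations are given as a rotation vector (axis times angle).
In Python, from station import robot, cams gives the robot as it stands. The module is installed in compiled form; this text tells all that it offers.
- The arm moves only by the tool drive_tool, never from a script. Its argument "plan" is a list of rows, each a list of 4 numbers: the shift along the world's x, y, z in m, then the turn about the world's z in rad. A call has exactly 10 rows; each row shifts and turns the commanded pose from where the row before left it; what a row does not reach is not made up. A row lasts 1/12 s, in which the tool goes at most 41.7 mm and 7.16 degrees, less where a joint would pass 70% of its speed; a pose out of reach is approached as far as the arm can. A call is refused whole if a number of a shift passes 0.0417 or a number of a turn 0.125, either way. A call with a gripper value outside its range is refused whole. "hand" is the closure, from 0 (fully open) to 1 (shut), set as the call begins (left out, the last holds). The fingers move at their own pace and stop on an object; "grip_force" is the grip in N (left out, the last holds). Time passes only in rows, so rows that do not move let the fingers close, or fill a call up. It gives the time, the measured TCP pose, the force and the opening at its end, in the units of the state.
- robot.get_state(): the state, without advancing time (a new reading comes with each control period).
- cams.snapshot(name): name is "side" or "top" or "wrist"; returns a dict with "img" (420x560x3 uint8, blue, green, red), "depth" (420x560 float32, m along the optical axis (not along the pixel's ray), 0 where there is no reading), "fovy" (degrees; the focal length in pixels is half the picture's height over the tangent of half this angle, whatever the lens; pixels are square), "cx", "cy" (the principal point, pixels), "origin" and "rotation" of the camera in the world. Camera axes: x right, y down, z forward; pixel columns grow to the right and rows downward; lengths in m; the calibration is good to about 2 mm. A picture is of the moment at which its call begins.
- robot.finish_job(): hands the job in, once; it reports no verdict.
Trained networks look in the newest picture that a camera, given by its name, has taken for a name from the list of things; names that differ only in an ending like _2 or _b are one class to them, and where a whole thing is asked for, a point or a joint stands for the part that bears it (a point fixed in the world has none). Each returns a list of dicts, best first, with "score" (0 to 1); they miss things now and then, are a little off and sometimes report something else, mostly with a low value. They report only what shows in the picture. A call takes as long as a camera call. They do not tell look-alikes from the thing itself.
- cams.find_in(camera, target): "centre" ([column, row] in pixels, amid what is visible of it).
- cams.spot_point(camera, target): "centre" ([column, row] in pixels: a listed point, or the origin of a listed thing).
The state is a dict: "t": time; "q": joint angles; "qd": joint speeds; "joint_torque": joint torques, N m; "position": TCP position; "tcp_rot": TCP orientation; "ft_force": force on the tool from outside, world axes, zero at the start; "torque": the same for the moment, N m; "grip_width": opening from 0.0 (shut) to 1.0 (fully open).
Only numpy, scipy, OpenCV 4.12 (cv2) and the standard library are available. Lean on these libraries where they do the work, as an engineer would, in place of code of your own. Each camera call takes 0.05 s, during which the arm holds its last target.

## Working session

There is one attempt and no reset: what is moved stays moved. The work goes in short steps, Python scripts to look and compute and a tool call to move; the robot and the scene stay as the last step left them, time stands still between calls to the robot, and variables do not carry over. Pictures are saved under pics/ and viewed, and the job is handed in when it is done.

Besides the shell and the picture viewer there is one more tool, called as name(argument=value, ...) on one line, values as JSON. drive_tool: Moves the arm, as the interface text tells. Its arguments: {"type":"object","properties":{"plan":{"type":"array","items":{"type":"array","items":{"type":"number"}}},"hand":{"type":"number"},"grip_force":{"type":"number"}},"required":["plan"]}

```bash
mkdir -p pics
cat > h.py <<'E'
from station import robot, cams
import numpy as np, cv2
def snap(n,save=None):
    s=cams.snapshot(n)
    if save: cv2.imwrite('pics/'+save+'.png',s['img'])
    return s
def w(s,u,v,z=None):
    f=210/np.tan(np.radians(s['fovy'])/2)
    R=np.array(s['rotation']);o=np.array(s['origin'])
    if R.shape!=(3,3): R=cv2.Rodrigues(R.astype(float))[0]
    d=R@np.array([(u-s['cx'])/f,(v-s['cy'])/f,1.0])
    if z is None:
        D=s['depth'][int(round(v)),int(round(u))]
        return o+d*D
    return o+d*(z-o[2])/d[2]
E
python3 - <<'E'
from h import *
st=robot.get_state();print({k:np.round(v,3) for k,v in st.items()})
for n in['top','side','wrist']:
    s=snap(n,n+'0');print(n,s['fovy'],s['cx'],s['cy'],np.round(s['origin'],3),np.round(s['rotation'],2).tolist())
E
```

```text
{'t': np.float64(0.0), 'q': array([-1.384,  0.707, -0.028,  1.485,  0.022,  0.951, -0.075]), 'qd': array([-0.001, -0.001, -0.001,  0.001, -0.001,  0.001, -0.002]), 'joint_torque': array([-0.0000e+00, -8.8322e+01,  1.2340e+00, -2.3617e+01,  1.7000e-02,
        7.0000e-03,  0.0000e+00]), 'position': array([0.13 , 0.56 , 0.231]), 'tcp_rot': array([-1.564,  0.18 , -0.18 ]), 'ft_force': array([-0.564,  0.1  , -0.333]), 'torque': array([ 0.03 , -0.019,  0.024]), 'grip_width': np.float64(1.005)}
top 45.52278290771577 272.58838625393463 208.1215031265374 [ 0.46  -0.071  1.228] [-2.16, 2.15, -0.09]
side 54.56454561517652 279.16487963596927 215.42136878309955 [0.309 0.821 0.437] [-0.38, 2.45, -1.64]
wrist 66.78761656727548 276.85208532996705 207.81810238856406 [0.062 0.576 0.373] [2.28, 1.81, 0.26]
```

```bash
cd pics; ls; python3 -c "
import cv2
i=cv2.imread('top0.png');cv2.imwrite('top0b.png',cv2.resize(i,(800,600)))"
```

```text
side0.png
top0.png
wrist0.png
```

View pics/top0.png

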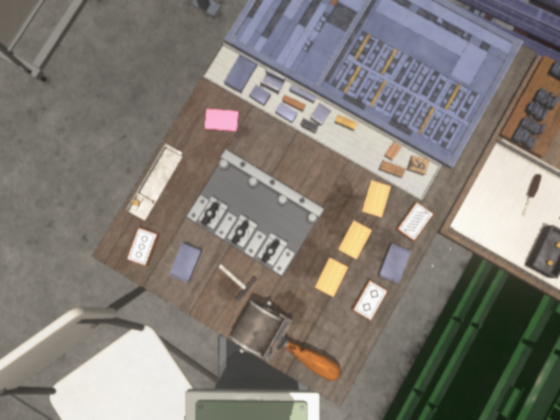

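View pics/side0.png

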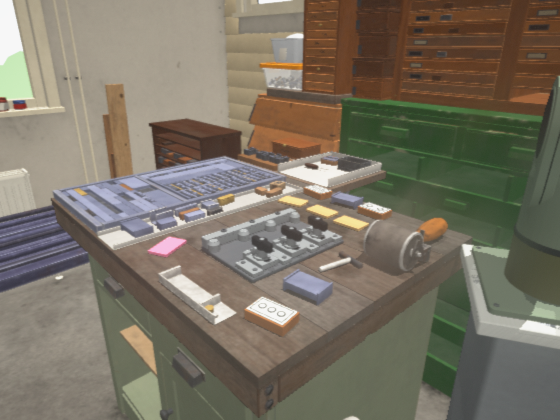

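View pics/wrist0.png

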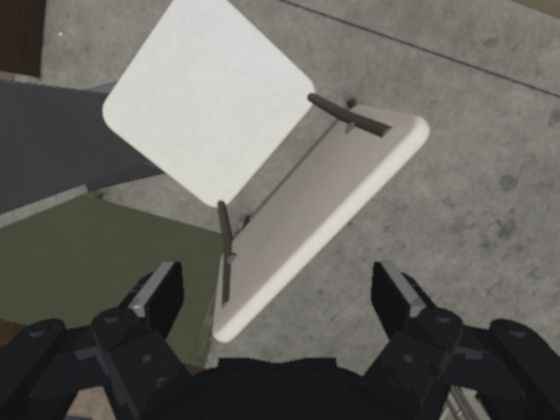

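Run:
```python
from h import *
s=snap('top')
i=s['img']
c=i[130:340,90:450];cv2.imwrite('pics/topcrop.png',cv2.resize(c,None,fx=2.2,fy=2.2,interpolation=cv2.INTER_CUBIC))
for t,z in[('frame',0),('bay_left',.01),('bay_centre',.01),('bay_right',.01),('studs',.01),('grip_left',.067),('grip_centre',.067),('grip_right',.067),('block_a_mid',.011),('block_b_mid',.011),('block_c_mid',.011),('underlay_1_mid',.004),('furniture_1_mid',.013),('stick',0),('tee_key',0)]:
    r=cams.spot_point('top',t)
    for d in r[:5]:
        print(t,round(d['score'],2),np.round(d['centre'],1),np.round(w(s,*d['centre'],z),3))
R=np.array(s['rotation']);R=cv2.Rodrigues(R)[0];print(R.round(3))
# yellow rects & others
hsv=cv2.cvtColor(i,cv2.COLOR_BGR2HSV)
m=cv2.inRange(hsv,(18,90,120),(32,255,255))
for cn in cv2.findContours(m,cv2.RETR_EXTERNAL,cv2.CHAIN_APPROX_NONE)[0]:
    if cv2.contourArea(cn)>200:
        b=cv2.boxPoints(cv2.minAreaRect(cn));P=np.array([w(s,*p,.008) for p in b])
        e=P[1]-P[0],P[2]-P[1];e=max(e,key=np.linalg.norm)
        print('yel',P.mean(0).round(3),np.degrees(np.arctan2(e[1],e[0])).round(1),[np.linalg.norm(P[1]-P[0]).round(3),np.linalg.norm(P[2]-P[1]).round(3)])
st=robot.get_state();print(cv2.Rodrigues(np.array(st['tcp_rot']))[0].round(3))
```

```text
frame 0.97 [254.4 212. ] [ 0.579 -0.002  0.   ]
bay_left 0.92 [231.5 182. ] [0.652 0.054 0.01 ]
bay_centre 0.96 [257.6 201. ] [ 0.606 -0.011  0.01 ]
bay_right 0.95 [290.5 219.3] [ 0.561 -0.091  0.01 ]
bay_right 0.38 [231.8 183.8] [0.648 0.053 0.01 ]
studs 0.98 [268.7 191.3] [ 0.63  -0.038  0.01 ]
studs 0.32 [142.4 247.4] [0.49  0.269 0.01 ]
grip_left 0.56 [209.6 213.2] [0.57  0.098 0.067]
grip_centre 0.49 [241.1 231.3] [0.528 0.024 0.067]
grip_right 0.54 [270.8 251.4] [ 0.482 -0.045  0.067]
block_a_mid 0.8 [141.1 244.7] [0.497 0.273 0.011]
block_b_mid 0.64 [414.  218.5] [ 0.564 -0.391  0.011]
block_c_mid 0.74 [369.6 294.8] [ 0.381 -0.281  0.011]
block_c_mid 0.6 [260.4 202.2] [ 0.603 -0.018  0.011]
underlay_1_mid 0.64 [219.6 115.7] [0.822 0.087 0.004]
underlay_1_mid 0.63 [353.9 241.2] [ 0.509 -0.246  0.004]
furniture_1_mid 0.91 [393.6 263. ] [ 0.457 -0.339  0.013]
stick 0.9 [156.6 183.8] [0.649 0.242 0.   ]
stick 0.74 [145.1 246.4] [0.493 0.266 0.   ]
stick 0.59 [270.4 253. ] [ 0.479 -0.043  0.   ]
stick 0.32 [258.2 204.1] [ 0.599 -0.012  0.   ]
tee_key 0.83 [229.5 273.4] [0.429 0.057 0.   ]
[[ 0.007 -0.994  0.105]
 [-1.    -0.005  0.019]
 [-0.018 -0.105 -0.994]]
yel [ 0.422 -0.189  0.008] -26.8 [np.float64(0.079), np.float64(0.047)]
yel [ 0.513 -0.247  0.008] -28.0 [np.float64(0.078), np.float64(0.048)]
yel [ 0.614 -0.299  0.008] -17.6 [np.float64(0.08), np.float64(0.05)]
[[ 0.974 -0.     0.227]
 [-0.227 -0.     0.974]
 [-0.    -1.    -0.   ]]
```

View pics/topcrop.png

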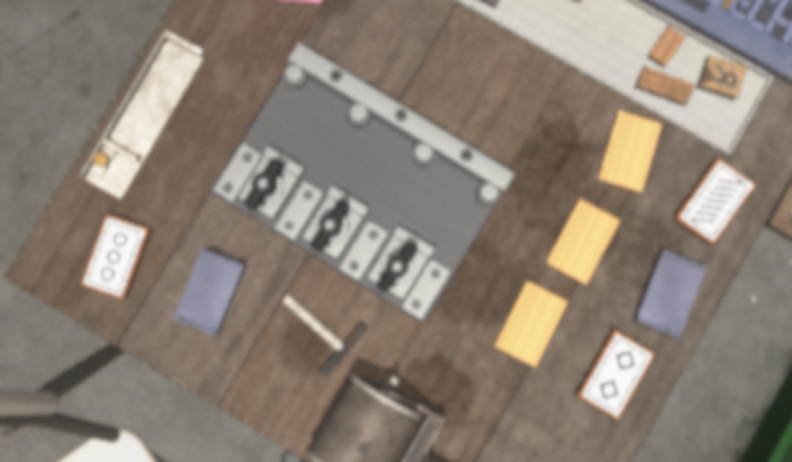

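drive_tool(plan=[[0.0235, -0.031, 0.002, -0.0165], [0.0235, -0.031, 0.002, -0.0165], [0.0235, -0.031, 0.002, -0.0165], [0.0235, -0.031, 0.002, -0.0165], [0.0235, -0.031, 0.002, -0.0165], [0.0235, -0.031, 0.002, -0.0165], [0.0235, -0.031, 0.002, -0.0165], [0.0235, -0.031, 0.002, -0.0165], [0.0235, -0.031, 0.002, -0.0165], [0.0235, -0.031, 0.002, -0.0165]])

```text
t: 1.78
position: [0.3663, 0.2483, 0.2516]
tcp_rot: [-1.548, 0.309, -0.31]
ft_force: [1.3, 0.4, -0.0]
grip_width: 0.999
```

drive_tool(plan=[[0.0235, -0.031, 0.002, -0.0165], [0.0235, -0.031, 0.002, -0.0165], [0.0235, -0.031, 0.002, -0.0165], [0.0235, -0.031, 0.002, -0.0165], [0.0235, -0.031, 0.002, -0.0165], [0.0235, -0.031, 0.002, -0.0165], [0.0235, -0.031, 0.002, -0.0165], [0.0235, -0.031, 0.002, -0.0165], [0.0235, -0.031, 0.002, -0.0165], [0.0235, -0.031, 0.002, -0.0165]])

```text
t: 2.62
position: [0.6012, -0.0619, 0.2715]
tcp_rot: [-1.526, 0.438, -0.439]
ft_force: [0.0, 0.5, -0.6]
grip_width: 0.998
```

Run:
```python
from h import *
s=snap('wrist','w1')
st=robot.get_state();print(st['t'],st['position'].round(4),cv2.Rodrigues(st['tcp_rot'])[0].round(3).tolist(), st['q'].round(2))
print(s['origin'],cv2.Rodrigues(np.array(s['rotation']))[0].round(3).tolist())
```

```text
2.6667 [ 0.6039 -0.0689  0.2712] [[0.843, 0.001, 0.537], [-0.537, -0.004, 0.843], [0.003, -1.0, -0.003]] [ 0.07  0.72 -0.01  1.29  0.01  1.13  1.05]
[ 0.54138475 -0.02403332  0.41364263] [[0.531, 0.813, 0.24], [0.847, -0.51, -0.15], [0.0, 0.283, -0.959]]
```

View pics/w1.png

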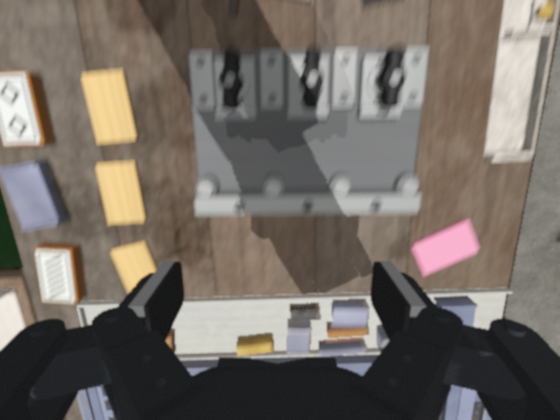

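Run:
```python
from h import *
s=snap('wrist')
i=s['img']
c=i[30:230,170:450];cv2.imwrite('pics/w1c.png',cv2.resize(c,None,fx=2.85,fy=2.85,interpolation=cv2.INTER_CUBIC))
for t,z in[('frame',0),('bay_left',.01),('bay_centre',.01),('bay_right',.01),('studs',.01),('grip_left',.056),('grip_centre',.056),('grip_right',.056),('block_b_mid',.011),('block_c_mid',.011)]:
    r=cams.spot_point('wrist',t)
    for d in r[:2]:
        print(t,round(d['score'],2),np.round(d['centre'],1),np.round(w(s,*d['centre'],z),3))
for t in['underlay_1_mid']:
    for d in cams.spot_point('wrist',t): print(t,round(d['score'],2),np.round(d['centre'],1),np.round(w(s,*d['centre'],.004),3))
for p in[(207,187),(273,187),(341,185),(409,183)]:
    print(w(s,*p,.033).round(4),w(s,*p).round(4))
for p in[(230,160),(310,160),(380,160),(150,150),(105,200),(260,205)]: print(p,w(s,*p).round(4))
```

```text
frame 0.94 [309.5 125.3] [ 0.578 -0.004  0.   ]
bay_left 0.74 [381.8 147.9] [0.65  0.057 0.01 ]
bay_centre 0.93 [313.4 149.5] [ 0.605 -0.016  0.01 ]
bay_centre 0.51 [140.7 263.2] [ 0.611 -0.299  0.01 ]
bay_right 0.95 [245.3 152.5] [ 0.563 -0.09   0.01 ]
studs 0.66 [309.3 180.8] [ 0.637 -0.041  0.01 ]
grip_left 0.71 [398.9  65.4] [0.572 0.101 0.056]
grip_centre 0.79 [314.9  69.3] [0.528 0.026 0.056]
grip_right 0.95 [233.4  70.9] [ 0.484 -0.046  0.056]
block_c_mid 0.74 [ 23.9 101.5] [ 0.37  -0.28   0.011]
underlay_1_mid 0.7 [129.9 186.9] [ 0.519 -0.244  0.004]
underlay_1_mid 0.68 [452.4 236.1] [0.81  0.085 0.004]
[ 0.5711 -0.1495  0.033 ] [ 0.5711 -0.1496  0.0327]
[ 0.6144 -0.0814  0.033 ] [ 0.6142 -0.0813  0.0337]
[ 0.6567 -0.0102  0.033 ] [ 0.6568 -0.0102  0.0329]
[0.6989 0.0607 0.033 ] [0.7    0.0613 0.0303]
(230, 160) [ 0.56   -0.1114  0.0104]
(310, 160) [ 0.6141 -0.0263  0.0111]
(380, 160) [0.662  0.0485 0.0091]
(150, 150) [ 0.4945 -0.1935 -0.0014]
(105, 200) [ 0.514  -0.2877 -0.0023]
(260, 205) [ 0.625  -0.1075  0.0328]
```

View pics/w1c.png

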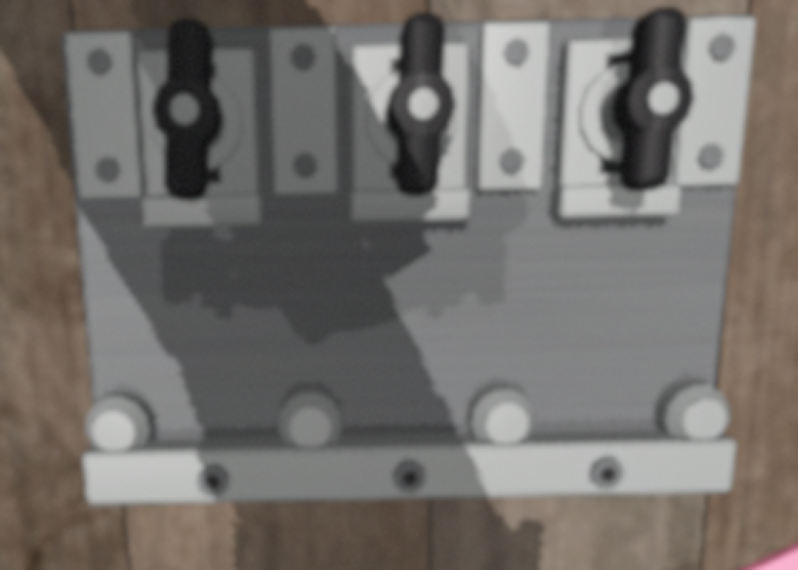

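```bash
cat >> h.py <<'E'
def rects(s,lo,hi,z,amin=300,roi=None):
    hsv=cv2.cvtColor(s['img'],cv2.COLOR_BGR2HSV);m=cv2.inRange(hsv,lo,hi)
    out=[]
    for cn in cv2.findContours(m,cv2.RETR_EXTERNAL,cv2.CHAIN_APPROX_NONE)[0]:
        if cv2.contourArea(cn)>amin:
            # work in world plane
            P=np.array([w(s,*p[0],z)[:2] for p in cn],np.float32)
            (c,sz,_)=r=cv2.minAreaRect(P*1000);b=cv2.boxPoints(r)
            e=max(b[1]-b[0],b[2]-b[1],key=np.linalg.norm);a=np.degrees(np.arctan2(e[1],e[0]));a=(a+90)%180-90
            out.append((np.array(c)/1000,a,sorted(sz),cn.reshape(-1,2).mean(0)))
    return out
def pr(o):
    for c,a,sz,px in o: print(c.round(4),'yaw',round(a,1),np.round(sz,0),'px',px.round(0))
def tcp():
    st=robot.get_state();R=cv2.Rodrigues(st['tcp_rot'])[0]
    return st['position'],np.degrees(np.arctan2(R[1,0],R[0,0]))
E
python3 - <<'E'
from h import *
s=snap('wrist','w2');i=s['img']
print([np.round(x,4) for x in tcp()])
g=cv2.cvtColor(i,cv2.COLOR_BGR2GRAY)
P=[]
for u,v in[(209.6,180.9),(278.4,179.8),(347.9,178.4),(416.7,176.7)]:
    a=g[int(v)-9:int(v)+10,int(u)-9:int(u)+10].astype(float);p=np.percentile(a,70)
    P.append(w(s,u,v,.033)[:2])
P=np.array(P);print(P.round(4))
d=P[3]-P[0];print('len',np.linalg.norm(d),'frame yaw',np.degrees(np.arctan2(d[1],d[0]))-90)
y=d/np.linalg.norm(d);x=np.array([y[1],-y[0]])
print('origin',(P.mean(0)-x*0.06).round(4))
print('bays',[(P.mean(0)-x*(.041-.008)+y*.084*k).round(4) for k in(1,0,-1)])
print('headbar px corners',)
for p in[(85,455),(733,440),(88,503),(733,489)]:
    print(w(s,p[0]/2.85+170,p[1]/2.85+30,.036).round(4))
print('yellow');pr(rects(s,(18,90,100),(32,255,255),.008))
c=i[60:320,0:200];cv2.imwrite('pics/w2c.png',cv2.resize(c,None,fx=2.3,fy=2.3,interpolation=cv2.INTER_CUBIC))
E
```

```text
[array([ 0.6004, -0.0598,  0.2714]), np.float64(-31.9982)]
[[ 0.5634 -0.1325]
 [ 0.6065 -0.0609]
 [ 0.6497  0.0115]
 [ 0.692   0.0831]]
len 0.2510543738938795 frame yaw -30.820959602353554
origin [0.5764 0.006 ]
bays [array([0.6426, 0.0643]), array([ 0.5996, -0.0078]), array([ 0.5565, -0.0799])]
headbar px corners
[ 0.5657 -0.148   0.036 ]
[0.7061 0.089  0.036 ]
[ 0.5837 -0.1594  0.036 ]
[0.7259 0.08   0.036 ]
yellow
[ 0.8083 -0.2322] yaw 66.4 [34. 57.] px [253. 346.]
[ 0.6098 -0.2977] yaw -17.1 [54. 72.] px [133. 263.]
[ 0.5151 -0.2466] yaw -28.4 [53. 82.] px [121. 190.]
[ 0.4248 -0.1888] yaw -26.8 [53. 81.] px [109. 104.]
```

View pics/w2c.png

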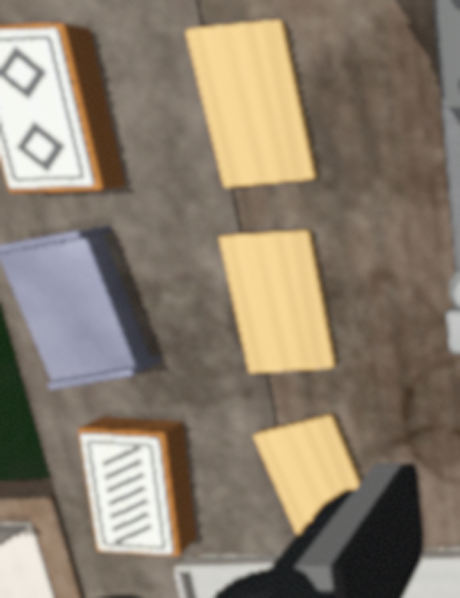

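Run:
```python
from h import *
s=snap('wrist','w3');i=s['img']
print([np.round(x,4) for x in tcp()])
for t,z in[('frame',0),('bay_left',.01),('bay_centre',.01),('bay_right',.01),('studs',.01),('grip_left',.056),('grip_centre',.056),('grip_right',.056)]:
    for d in cams.spot_point('wrist',t)[:1]:
        print(t,round(d['score'],2),np.round(d['centre'],1),np.round(w(s,*d['centre'],z),3))
c=i[30:230,170:450];cv2.imwrite('pics/w3c.png',cv2.resize(c,None,fx=2.85,fy=2.85,interpolation=cv2.INTER_CUBIC))
s=snap('top')
for t,z in[('frame',0),('bay_left',.01),('bay_centre',.01),('bay_right',.01),('studs',.01)]:
    for d in cams.spot_point('top',t)[:1]:
        print(t,round(d['score'],2),np.round(d['centre'],1),np.round(w(s,*d['centre'],z),3))
```

```text
[array([ 0.6004, -0.0599,  0.2713]), np.float64(-32.0053)]
frame 0.95 [304.6 132.6] [ 0.578 -0.004  0.   ]
bay_left 0.9 [373.3 156.9] [0.649 0.054 0.01 ]
bay_centre 0.65 [305.6 155.5] [ 0.602 -0.018  0.01 ]
bay_right 0.86 [240.7 156.1] [ 0.56  -0.088  0.01 ]
studs 0.95 [303.6 189.1] [ 0.638 -0.042  0.01 ]
grip_left 0.94 [389.3  74.7] [0.569 0.098 0.056]
grip_centre 0.96 [310.   78.7] [0.529 0.026 0.056]
grip_right 0.66 [231.7  76.4] [ 0.484 -0.042  0.056]
bay_left 0.68 [231.1 182.8] [0.65  0.055 0.01 ]
```

View pics/w3c.png

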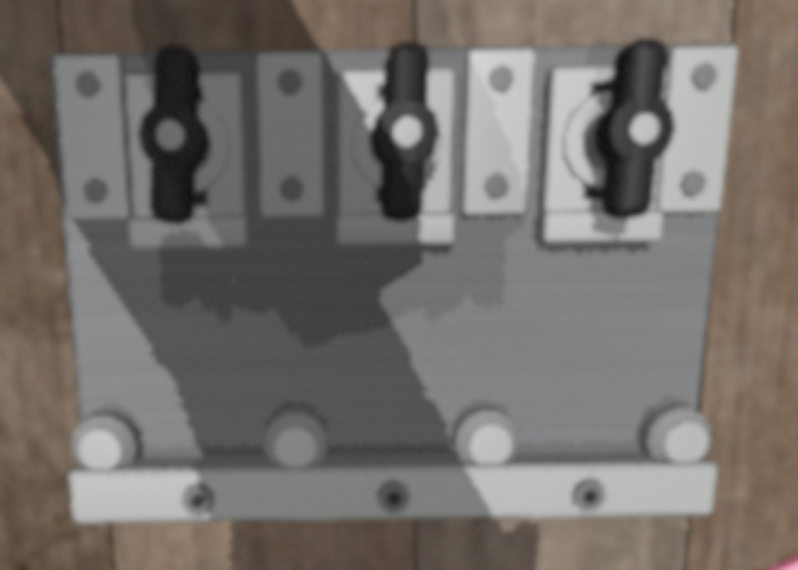

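Run:
```python
from h import *
s=snap('wrist');i=s['img']
f=lambda p:(p[0]/2.85+170,p[1]/2.85+30)
Q=np.array([(101,451),(296,447),(491,445),(687,441)])
P=np.array([w(s,*f(q),.033)[:2] for q in Q])
F=[(.06,-.126),(.06,-.042),(.06,.042),(.06,.126)]
H=[((72,473),(.068,-.14)),((715,463),(.068,.14))]
P=np.vstack([P,[w(s,*f(q),.036)[:2] for q,_ in H]]);F=np.array(F+[h for _,h in H])
# corners of the base front: bed z? strips top .019
def fit(P,F):
    a=P-P.mean(0);b=F-F.mean(0)
    th=np.arctan2((b[:,0]*a[:,1]-b[:,1]*a[:,0]).sum(),(a*b).sum())
    R=np.array([[np.cos(th),-np.sin(th)],[np.sin(th),np.cos(th)]])
    o=P.mean(0)-R@F.mean(0);return th,R,o,(P-(F@R.T+o))
th,R,o,r=fit(P,F);print(np.degrees(th),o.round(4),(r*1000).round(1).tolist())
for n,y in zip('LCR',(.084,0,-.084)):
    print(n,'bay',(R@[.027,y]+o).round(4),'drop',(R@[.024,y]+o).round(4))
# jaw face edge (top z .031) and knob hubs z .067
for q in[(130,216),(246,216),(340,213),(453,213),(545,210),(662,210)]:
    x=w(s,*f(q),.031)[:2];print('jaw',(R.T@(x-o)).round(4))
for q in[(169,135),(406,131),(644,129)]:
    x=w(s,*f(q),.069)[:2];print('knob',x.round(4),(R.T@(x-o)).round(4))
```

```text
-31.093834083428735 [ 0.5816 -0.0042] [[0.2, 0.7], [-0.3, 0.6], [-0.1, -0.1], [-0.6, -0.1], [1.6, 1.6], [-0.8, -2.7]]
L bay [0.6481 0.0538] drop [0.6455 0.0554]
C bay [ 0.6047 -0.0181] drop [ 0.6021 -0.0166]
R bay [ 0.5613 -0.0901] drop [ 0.5588 -0.0885]
jaw [-0.036  -0.1065]
jaw [-0.0352 -0.0599]
jaw [-0.0357 -0.0222]
jaw [-0.035   0.0231]
jaw [-0.0355  0.0599]
jaw [-0.0348  0.1068]
knob [ 0.4853 -0.044 ] [-0.0619 -0.0838]
knob [0.5285 0.0276] [-0.0619 -0.0002]
knob [0.5724 0.099 ] [-0.0612  0.0836]
```

drive_tool(plan=[[-0.022, -0.0161, -0.024, 0.0114], [-0.022, -0.0161, -0.024, 0.0114], [-0.022, -0.0161, -0.024, 0.0114], [-0.022, -0.0161, -0.024, 0.0114], [-0.022, -0.0161, -0.024, 0.0114], [-0.022, -0.0161, -0.024, 0.0114], [-0.022, -0.0161, -0.024, 0.0114], [-0.022, -0.0161, -0.024, 0.0114], [0, 0, 0, 0], [0, 0, 0, 0]], hand=0.25, grip_force=60)

```text
t: 4.95
position: [0.4235, -0.1894, 0.0786]
tcp_rot: [-1.539, 0.37, -0.367]
ft_force: [1.4, 0.9, 0.8]
grip_width: 0.749
```

Run:
```python
from h import *
for k in range(4): s=snap('wrist','w4')
print([np.round(x,4) for x in tcp()],robot.get_state()['grip_width'],robot.get_state()['t'])
pr(rects(s,(18,90,100),(32,255,255),.008))
```

```text
[array([ 0.4254, -0.1884,  0.0799]), np.float64(-26.7361)] 0.747863148361949 5.15
[ 0.5031 -0.2406] yaw -29.1 [50. 63.] px [263. 330.]
[ 0.4233 -0.1895] yaw -26.8 [51. 81.] px [273. 213.]
```

View pics/w4.png

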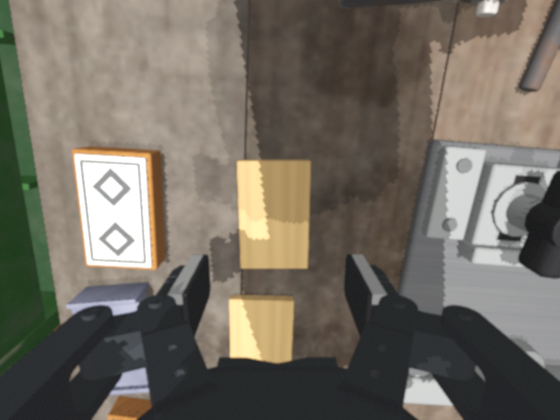

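drive_tool(plan=[[-0.001, -0.0005, -0.02, 0], [-0.001, -0.0005, -0.02, 0], [0, 0, -0.015, 0], [0, 0, -0.01, 0], [0, 0, -0.007, 0], [0, 0, -0.004, 0], [0, 0, -0.003, 0], [0, 0, -0.001, 0], [0, 0, 0, 0], [0, 0, 0, 0]])

```text
t: 5.98
position: [0.4226, -0.1899, -0.0003]
tcp_rot: [-1.54, 0.366, -0.367]
ft_force: [0.5, -0.1, -0.3]
grip_width: 0.755
```

Run:
```python
from h import *
s=snap('side','s1')
c=s['img'][170:300,240:420];cv2.imwrite('pics/s1c.png',cv2.resize(c,None,fx=4,fy=4,interpolation=cv2.INTER_CUBIC))
snap('wrist','w5')
```

```text
(no output)
```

View pics/w5.png

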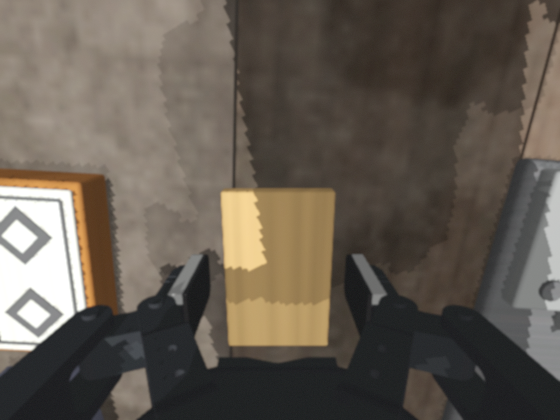

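View pics/s1.png

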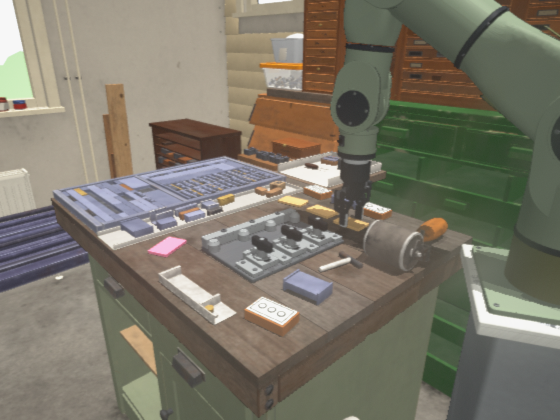

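drive_tool(plan=[[0, 0, -0.0015, 0], [0, 0, -0.001, 0], [0, 0, 0, 0], [0, 0, 0, 0], [0, 0, 0, 0], [0, 0, 0, 0], [0, 0, 0, 0], [0, 0, 0, 0], [0, 0, 0, 0], [0, 0, 0, 0]], hand=1, grip_force=60)

```text
t: 6.92
position: [0.4226, -0.1899, -0.0023]
tcp_rot: [-1.54, 0.366, -0.368]
ft_force: [-3.9, 1.3, 30.5]
grip_width: 0.57
```

drive_tool(plan=[[0, 0, 0.015, 0], [0, 0, 0.025, 0], [0, 0, 0.03, 0], [0.005, 0.003, 0.02, 0], [0.0222, 0.0166, 0, -0.0128], [0.0222, 0.0166, 0, -0.0128], [0.0222, 0.0166, 0, -0.0128], [0.0222, 0.0166, 0, -0.0128], [0.0222, 0.0166, 0, -0.0128], [0.0202, 0.0154, 0, -0.0128]])

```text
t: 7.75
position: [0.5597, -0.0871, 0.0868]
tcp_rot: [-1.528, 0.427, -0.427]
ft_force: [-0.4, 0.4, -0.1]
grip_width: 0.561
```

Run:
```python
from h import *
for k in range(5): s=snap('wrist','w6')
print([np.round(x,4) for x in tcp()],robot.get_state()['grip_width'],robot.get_state()['t'])
```

```text
[array([ 0.5581, -0.0888,  0.0866]), np.float64(-31.2017)] 0.5624557391241447 8.0
```

View pics/w6.png

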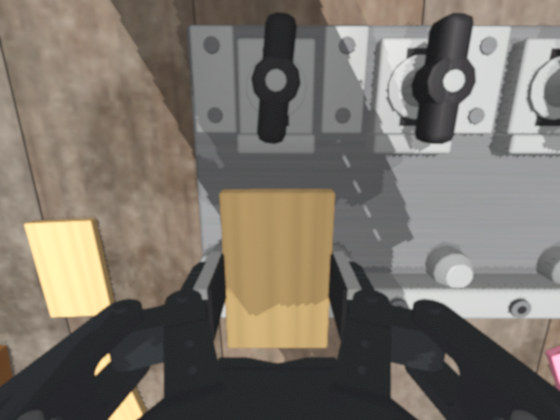

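drive_tool(plan=[[0.0006, 0.0003, -0.015, 0], [0, 0, -0.02, 0], [0, 0, -0.02, 0], [0, 0, -0.01, 0], [0, 0, -0.005, 0], [0, 0, -0.003, 0], [0, 0, -0.003, 0], [0, 0, -0.0025, 0], [0, 0, 0, 0], [0, 0, 0, 0]])

```text
t: 8.83
position: [0.5594, -0.0881, 0.0087]
tcp_rot: [-1.528, 0.426, -0.427]
ft_force: [0.7, -1.2, -0.9]
grip_width: 0.562
```

Run:
```python
from h import *
s=snap('wrist','w7')
print([np.round(x,4) for x in tcp()],robot.get_state()['ft_force'])
```

```text
[array([ 0.5594, -0.0881,  0.0087]), np.float64(-31.1909)] [-0.01849954 -0.38129618 -0.31239839]
```

View pics/w7.png

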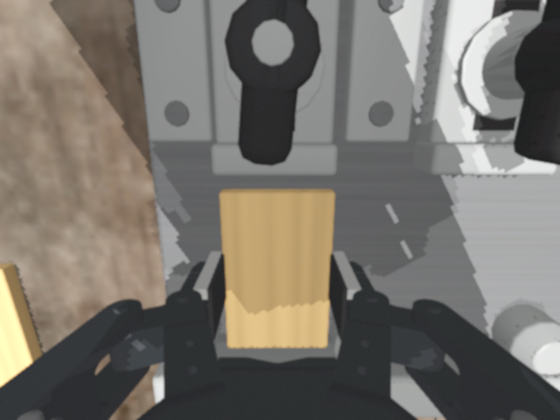

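drive_tool(plan=[[0, 0, 0, 0], [0, 0, 0, 0], [0, 0, 0, 0], [0, 0, 0, 0], [0, 0, 0.01, 0], [0, 0, 0.02, 0], [0, 0, 0.025, 0], [-0.006, -0.0205, 0.015, 0.007], [-0.0105, -0.0375, 0, 0.0105], [-0.0105, -0.0375, 0, 0.0105]], hand=0.25)

```text
t: 9.72
position: [0.5325, -0.1841, 0.08]
tcp_rot: [-1.533, 0.401, -0.404]
ft_force: [0.1, -0.8, -0.5]
grip_width: 0.753
```

drive_tool(plan=[[-0.0105, -0.0375, 0, 0.0105], [-0.0068, -0.0255, 0, 0.0105], [0, 0, 0, 0], [0, 0, -0.01, 0], [0, 0, 0, 0], [0, 0, 0, 0], [0, 0, 0, 0], [0, 0, 0, 0], [0, 0, 0, 0], [0, 0, 0, 0]])

```text
t: 10.55
position: [0.5151, -0.2463, 0.0684]
tcp_rot: [-1.536, 0.388, -0.388]
ft_force: [-0.2, -0.5, -0.2]
grip_width: 0.752
```

Run:
```python
from h import *
s=snap('wrist','w8')
print([np.round(x,4) for x in tcp()],robot.get_state()['grip_width'])
pr(rects(s,(18,90,100),(32,255,255),.008))
t=snap('top','t1')
pr(rects(t,(18,90,100),(32,255,255),.012,200))
```

```text
[array([ 0.515 , -0.2464,  0.0684]), np.float64(-28.3689)] 0.748484432138029
[ 0.5939 -0.2942] yaw 72.8 [45. 51.] px [272. 337.]
[ 0.514  -0.2474] yaw -28.4 [51. 81.] px [274. 219.]
[ 0.563  -0.0936] yaw -14.3 [49. 95.] px [525. 174.]
[ 0.5594 -0.088 ] yaw -30.8 [48. 79.] px [289. 220.]
```

View pics/w8.png

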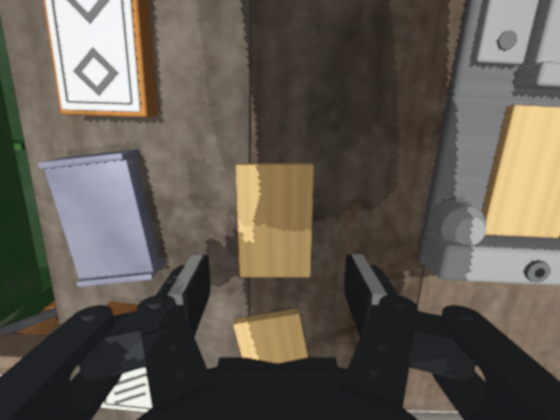

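View pics/t1.png

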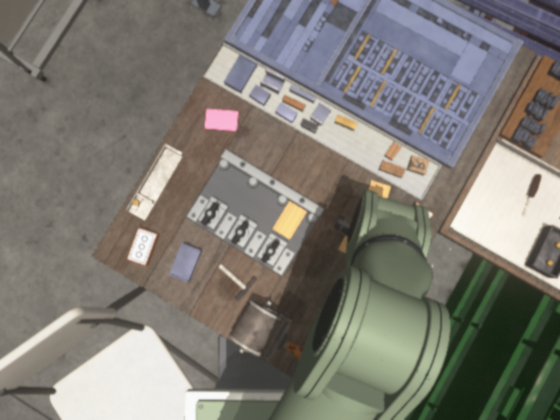

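drive_tool(plan=[[-0.001, -0.001, -0.02, 0], [0, 0, -0.02, 0], [0, 0, -0.012, 0], [0, 0, -0.008, 0], [0, 0, -0.005, 0], [0, 0, -0.003, 0], [0, 0, -0.0015, 0], [0, 0, 0, 0], [0, 0, 0, 0], [0, 0, 0, 0]])

```text
t: 11.48
position: [0.5142, -0.2477, -0.0008]
tcp_rot: [-1.536, 0.388, -0.389]
ft_force: [0.7, -0.3, -0.0]
grip_width: 0.753
```

drive_tool(plan=[[0, 0, 0, 0], [0, 0, 0, 0], [0, 0, 0, 0], [0, 0, 0, 0], [0, 0, 0, 0], [0, 0, 0, 0], [0, 0, 0, 0], [0, 0, 0, 0], [0, 0, 0.01, 0], [0, 0, 0.02, 0]], hand=1)

```text
t: 12.32
position: [0.5131, -0.2472, 0.0281]
tcp_rot: [-1.535, 0.39, -0.386]
ft_force: [-0.4, -0.7, -1.2]
grip_width: 0.558
```

drive_tool(plan=[[0, 0, 0.03, 0], [0, 0, 0.025, 0], [0.0126, 0.033, 0, -0.0067], [0.0126, 0.033, 0, -0.0067], [0.0126, 0.033, 0, -0.0067], [0.0126, 0.033, 0, -0.0067], [0.0126, 0.033, 0, -0.0067], [0.0126, 0.033, 0, -0.0067], [0.0125, 0.0328, 0, -0.0067], [0, 0, 0, 0]])

```text
t: 13.15
position: [0.6036, -0.0087, 0.0843]
tcp_rot: [-1.525, 0.419, -0.42]
ft_force: [0.6, 2.0, -0.1]
grip_width: 0.558
```

drive_tool(plan=[[0, 0, 0, 0], [0, 0, -0.02, 0], [0, 0, -0.02, 0], [0, 0, -0.015, 0], [0, 0, -0.008, 0], [0, 0, -0.005, 0], [0, 0, -0.003, 0], [0, 0, -0.002, 0], [0, 0, 0, 0], [0, 0, 0, 0]])

```text
t: 13.98
position: [0.6023, -0.0169, 0.0113]
tcp_rot: [-1.529, 0.425, -0.426]
ft_force: [-0.5, -0.6, 0.6]
grip_width: 0.558
```

Run:
```python
from h import *
s=snap('wrist','w9')
print([np.round(x,4) for x in tcp()],robot.get_state()['grip_width'])
```

```text
[array([ 0.6023, -0.0169,  0.0114]), np.float64(-31.0784)] 0.5593106179124709
```

View pics/w9.png

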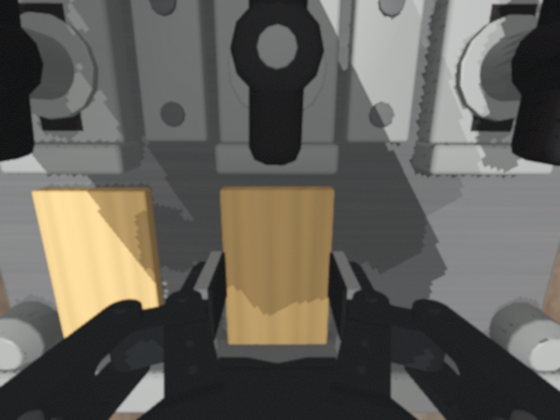

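drive_tool(plan=[[0, 0, -0.0015, 0], [0, 0, 0, 0], [0, 0, 0, 0], [0, 0, 0, 0], [0, 0, 0, 0], [0, 0, 0.015, 0], [0, 0, 0.025, 0], [0, 0, 0.025, 0], [0.0012, -0.035, 0.01, 0.0308], [0.0012, -0.035, 0, 0.0308]], hand=0.25)

```text
t: 14.87
position: [0.6057, -0.0861, 0.087]
tcp_rot: [-1.537, 0.37, -0.376]
ft_force: [1.3, -1.1, 0.4]
grip_width: 0.749
```

drive_tool(plan=[[0.0012, -0.035, 0, 0.0308], [0.0012, -0.035, 0, 0.0308], [0.0012, -0.035, 0, 0.0308], [0.0012, -0.035, 0, 0.0308], [0.0012, -0.035, 0, 0.0308], [0.0012, -0.035, 0, 0.0308], [0, 0, -0.01, 0], [0, 0, 0, 0], [0, 0, 0, 0], [0, 0, 0, 0]])

```text
t: 15.7
position: [0.612, -0.2956, 0.0747]
tcp_rot: [-1.558, 0.231, -0.232]
ft_force: [-0.8, 0.6, -0.3]
grip_width: 0.752
```

Run:
```python
from h import *
s=snap('wrist','w10')
print([np.round(x,4) for x in tcp()],robot.get_state()['grip_width'])
pr(rects(s,(18,90,100),(32,255,255),.008))
t=snap('top','t2')
pr(rects(t,(18,90,100),(32,255,255),.018,200))
```

```text
[array([ 0.6121, -0.2957,  0.0748]), np.float64(-16.8808)] 0.7502295909639363
[ 0.8088 -0.2172] yaw 66.0 [28. 54.] px [431. 407.]
[ 0.6145 -0.3008] yaw -17.2 [50. 81.] px [271. 222.]
[ 0.5659 -0.1128] yaw -2.8 [18. 52.] px [551.  66.]
[ 0.5589 -0.0878] yaw -31.2 [48. 79.] px [289. 220.]
[ 0.6014 -0.0164] yaw -31.1 [48. 78.] px [260. 202.]
```

View pics/w10.png

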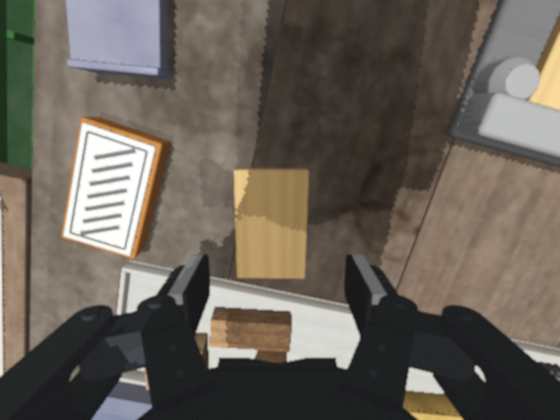

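drive_tool(plan=[[0.0024, -0.0051, -0.01, 0], [0, 0, -0.02, 0], [0, 0, -0.02, 0], [0, 0, -0.01, 0], [0, 0, -0.008, 0], [0, 0, -0.004, 0], [0, 0, -0.0025, 0], [0, 0, -0.001, 0], [0, 0, 0, 0], [0, 0, 0, 0]])

```text
t: 16.63
position: [0.6143, -0.302, -0.0006]
tcp_rot: [-1.559, 0.232, -0.233]
ft_force: [0.4, -0.1, -0.2]
grip_width: 0.75
```

drive_tool(plan=[[0, 0, 0, 0], [0, 0, 0, 0], [0, 0, 0, 0], [0, 0, 0, 0], [0, 0, 0, 0], [0, 0, 0, 0], [0, 0, 0, 0], [0, 0, 0.01, 0], [0, 0, 0.02, 0], [0, 0, 0.03, 0]], hand=1)

```text
t: 17.47
position: [0.613, -0.3014, 0.0582]
tcp_rot: [-1.558, 0.234, -0.23]
ft_force: [0.6, 0.1, 0.4]
grip_width: 0.558
```

drive_tool(plan=[[0, 0.0, 0.026, -0.0248], [0.0034, 0.0396, 0, -0.0248], [0.0034, 0.0396, 0, -0.0248], [0.0034, 0.0396, 0, -0.0248], [0.0034, 0.0396, 0, -0.0248], [0.0034, 0.0396, 0, -0.0248], [0.0034, 0.0396, 0, -0.0248], [0.0034, 0.0396, 0, -0.0248], [0.0034, 0.0396, 0, -0.0248], [0.0034, 0.0396, 0, -0.0248]])

```text
t: 18.3
position: [0.6447, 0.0566, 0.0857]
tcp_rot: [-1.528, 0.427, -0.428]
ft_force: [1.8, -0.1, -1.0]
grip_width: 0.561
```

drive_tool(plan=[[0, 0, 0, 0], [0, 0, 0, 0], [0, 0, -0.02, 0], [0, 0, -0.02, 0], [0, 0, -0.012, 0], [0, 0, -0.01, 0], [0, 0, -0.006, 0], [0, 0, -0.004, 0], [0, 0, 0, 0], [0, 0, 0, 0]])

```text
t: 19.13
position: [0.6449, 0.0544, 0.0133]
tcp_rot: [-1.528, 0.426, -0.427]
ft_force: [0.8, -0.1, -0.0]
grip_width: 0.556
```

Run:
```python
from h import *
s=snap('wrist','w11')
print([np.round(x,4) for x in tcp()],robot.get_state()['grip_width'])
```

```text
[array([0.645 , 0.0545, 0.0134]), np.float64(-31.1665)] 0.559108031097724
```

View pics/w11.png

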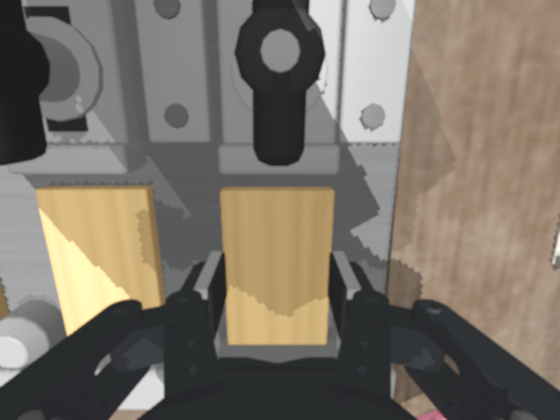

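drive_tool(plan=[[0.0005, 0.0009, -0.0015, 0], [0, 0, -0.002, 0], [0, 0, 0, 0], [0, 0, 0, 0], [0, 0, 0, 0], [0, 0, 0, 0], [0, 0, 0, 0], [0, 0, 0.015, 0], [0, 0, 0.035, 0], [0, 0, 0.04, 0]])

```text
t: 20.02
position: [0.6441, 0.0553, 0.0999]
tcp_rot: [-1.53, 0.428, -0.424]
ft_force: [-0.1, 0.8, 0.5]
grip_width: 0.558
```

Run:
```python
from h import *
s=snap('top','t3')
pr(rects(s,(18,90,100),(32,255,255),.018,200))
# white plates
pr(rects(s,(0,0,185),(180,60,255),.022,300))
print(robot.get_state()['grip_width'],tcp())
```

```text
[ 0.5588 -0.0881] yaw -30.8 [48. 79.] px [289. 220.]
[ 0.608  -0.0236] yaw -30.4 [42. 60.] px [266. 199.]
[ 0.1247 -0.0856] yaw -89.3 [ 58. 147.] px [293. 403.]
[0.1305 0.3232] yaw -53.9 [227. 244.] px [114. 390.]
[0.274  0.5089] yaw -54.1 [ 22. 227.] px [ 37. 338.]
[ 0.3693 -0.2801] yaw -30.4 [47. 79.] px [370. 300.]
[0.3862 0.186 ] yaw -82.5 [ 53. 140.] px [175. 291.]
[ 0.5578 -0.3912] yaw -35.6 [47. 79.] px [416. 221.]
[0.6437 0.243 ] yaw -29.5 [ 50. 174.] px [152. 187.]
[ 0.5748 -0.6562] yaw 60.2 [238. 292.] px [518. 221.]
[ 0.8048 -0.1621] yaw 60.0 [ 92. 612.] px [324. 125.]
0.5565849178149884 (array([0.64761763, 0.05546878, 0.10898509]), np.float64(-31.180085402206558))
```

View pics/t3.png

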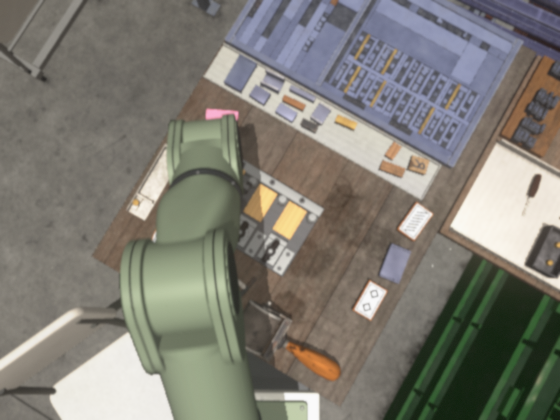

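drive_tool(plan=[[0, 0, -0.02, 0], [0, 0, -0.025, 0], [0, 0, -0.02, 0], [0, 0, -0.01, 0], [0, 0, -0.006, 0], [0, 0, -0.005, 0], [0, 0, -0.004, 0], [0, 0, 0, 0], [0, 0, 0, 0], [0, 0, 0, 0]])

```text
t: 20.9
position: [0.6455, 0.0554, 0.0099]
tcp_rot: [-1.528, 0.426, -0.427]
ft_force: [0.1, -0.5, -0.1]
grip_width: 0.556
```

Run:
```python
from h import *
print([np.round(x,4) for x in tcp()],robot.get_state()['grip_width'],robot.get_state()['ft_force'])
```

```text
[array([0.6455, 0.0554, 0.0099]), np.float64(-31.1653)] 0.5555922521265981 [ 0.10369723 -0.54753645 -0.10706881]
```

drive_tool(plan=[[0, 0, 0, 0], [0, 0, 0, 0], [0, 0, 0, 0], [0, 0, 0, 0], [0, 0, 0.015, 0], [0, 0, 0.035, 0], [0, 0, 0.04, 0], [-0.0185, 0.0272, 0.01, 0.02], [-0.0185, 0.0272, 0, 0.02], [-0.0185, 0.0272, 0, 0.02]], hand=0.25)

```text
t: 21.73
position: [0.5892, 0.1378, 0.1114]
tcp_rot: [-1.536, 0.378, -0.381]
ft_force: [1.1, 0.6, -1.3]
grip_width: 0.749
```

drive_tool(plan=[[-0.0185, 0.0272, 0, 0.02], [-0.0185, 0.0272, 0, 0.02], [-0.0185, 0.0272, 0, 0.02], [-0.0185, 0.0272, 0, 0.02], [-0.0185, 0.0272, 0, 0.02], [0, 0, 0, 0], [0, 0, 0, 0], [0, 0, 0, 0], [0, 0, 0, 0], [0, 0, 0, 0]])

```text
t: 22.57
position: [0.4977, 0.272, 0.1095]
tcp_rot: [-1.55, 0.302, -0.303]
ft_force: [0.7, -1.0, -0.1]
grip_width: 0.751
```

Run:
```python
from h import *
s=snap('wrist','w12')
print([np.round(x,4) for x in tcp()],robot.get_state()['grip_width'])
print('white');pr(rects(s,(0,0,150),(180,60,255),.022,2000))
print('brown');pr(rects(s,(5,120,60),(18,255,255),.022,300))
```

```text
[array([0.4976, 0.2721, 0.1094]), np.float64(-22.0779)] 0.7480725494383785
white
[0.6018 0.2737] yaw -28.6 [56. 91.] px [323. 322.]
[0.6616 0.4366] yaw -8.0 [ 41. 106.] px [540. 311.]
[0.5009 0.1191] yaw 26.8 [39. 71.] px [106. 278.]
[0.5044 0.2227] yaw -18.4 [44. 77.] px [222. 239.]
[0.5273 0.3925] yaw -8.0 [166. 269.] px [444. 181.]
[0.3908 0.2782] yaw -82.1 [ 86. 147.] px [218.  65.]
brown
[0.502  0.2248] yaw -18.5 [51. 84.] px [225. 220.]
```

View pics/w12.png

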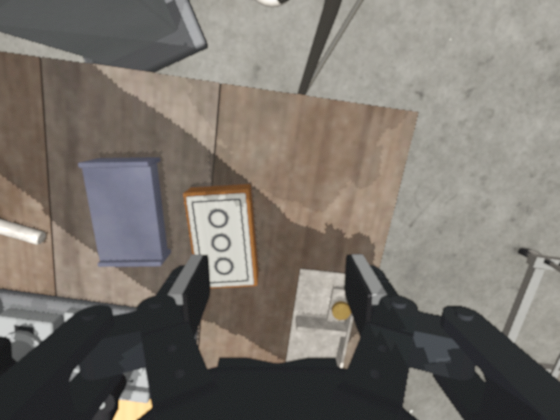

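drive_tool(plan=[[0.0034, -0.0247, 0, 0.032], [0.0034, -0.0247, 0, 0.032], [0, 0, -0.01, 0], [0, 0, -0.01, 0], [0, 0, -0.01, 0], [0, 0, 0, 0], [0, 0, 0, 0], [0, 0, 0, 0], [0, 0, 0, 0], [0, 0, 0, 0]], hand=0.34)

```text
t: 23.45
position: [0.504, 0.2239, 0.0796]
tcp_rot: [-1.556, 0.251, -0.251]
ft_force: [0.1, -0.7, -0.0]
grip_width: 0.658
```

Run:
```python
from h import *
s=snap('wrist','w13')
print([np.round(x,4) for x in tcp()],robot.get_state()['grip_width'])
print('white');pr(rects(s,(0,0,150),(180,60,255),.022,4000))
print('brown');pr(rects(s,(5,120,60),(18,255,255),.022,300))
```

```text
[array([0.504 , 0.2238, 0.0796]), np.float64(-18.3173)] 0.6628684484286765
white
[0.5041 0.2225] yaw -18.5 [44. 76.] px [275. 222.]
[0.5224 0.3463] yaw -8.8 [128. 236.] px [463. 162.]
[0.4136 0.2282] yaw 71.7 [ 87. 164.] px [262.  71.]
brown
[0.5025 0.2231] yaw -18.3 [49. 83.] px [275. 209.]
```

View pics/w13.png

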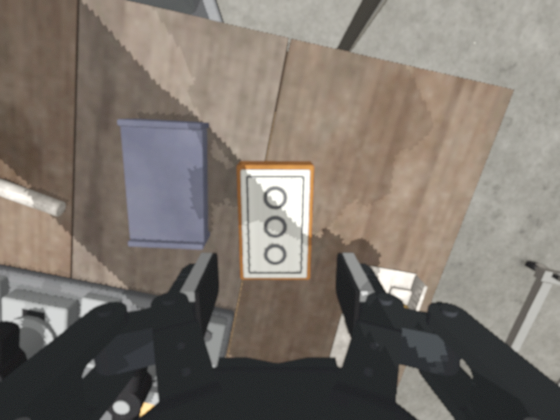

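drive_tool(plan=[[0, -0.0012, -0.01, 0], [0, 0, -0.02, 0], [0, 0, -0.02, 0], [0, 0, -0.01, 0], [0, 0, -0.008, 0], [0, 0, -0.004, 0], [0, 0, -0.0025, 0], [0, 0, -0.001, 0], [0, 0, 0, 0], [0, 0, 0, 0]])

```text
t: 24.33
position: [0.5042, 0.2225, 0.0043]
tcp_rot: [-1.556, 0.251, -0.252]
ft_force: [0.5, -0.5, -0.1]
grip_width: 0.659
```

drive_tool(plan=[[0, 0, 0, 0], [0, 0, 0, 0], [0, 0, 0, 0], [0, 0, 0, 0], [0, 0, 0, 0], [0, 0, 0, 0], [0, 0, 0, 0], [0, 0, 0.01, 0], [0, 0, 0.02, 0], [0, 0, 0.03, 0]], hand=1, grip_force=80)

```text
t: 25.17
position: [0.503, 0.222, 0.0637]
tcp_rot: [-1.558, 0.253, -0.249]
ft_force: [0.6, -0.0, -2.4]
grip_width: 0.561
```

Run:
```python
from h import *
s=snap('wrist','w14')
print([np.round(x,4) for x in tcp()],robot.get_state()['grip_width'])
```

```text
[array([0.5053, 0.2229, 0.0698]), np.float64(-18.3465)] 0.5555300662411132
```

View pics/w14.png

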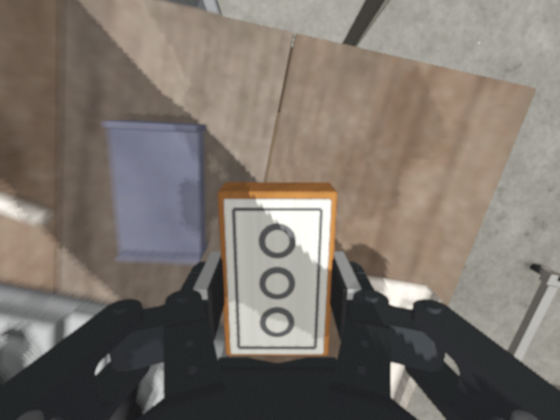

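drive_tool(plan=[[0, 0, 0.03, 0], [0.0202, -0.0239, 0, -0.032], [0.0202, -0.0239, 0, -0.032], [0.0202, -0.0239, 0, -0.032], [0.0202, -0.0239, 0, -0.032], [0.0202, -0.0239, 0, -0.032], [0.0202, -0.0239, 0, -0.032], [0.0201, -0.0237, 0, -0.031], [0, 0, 0, 0], [0, 0, 0, 0]])

```text
t: 26.05
position: [0.6456, 0.0537, 0.094]
tcp_rot: [-1.529, 0.427, -0.428]
ft_force: [0.7, 1.1, -1.0]
grip_width: 0.562
```

drive_tool(plan=[[0, 0, -0.01, 0], [0, 0, -0.02, 0], [0, 0, -0.015, 0], [0, 0, -0.01, 0], [0, 0, -0.005, 0], [0, 0, -0.005, 0], [0, 0, 0, 0], [0, 0, 0, 0], [0, 0, 0, 0], [0, 0, 0, 0]])

```text
t: 26.88
position: [0.6455, 0.0553, 0.0294]
tcp_rot: [-1.528, 0.425, -0.426]
ft_force: [0.5, -0.5, -1.8]
grip_width: 0.563
```

Run:
```python
from h import *
s=snap('wrist','w15')
print([np.round(x,4) for x in tcp()],robot.get_state()['grip_width'])
```

```text
[array([0.6454, 0.0553, 0.0293]), np.float64(-31.1044)] 0.5573962091061657
```

View pics/w15.png

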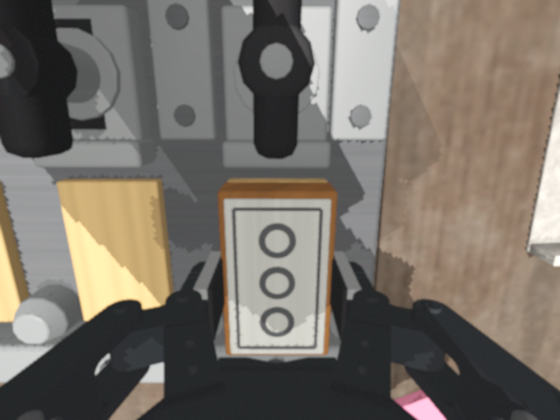

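drive_tool(plan=[[0, 0, -0.003, 0], [0, 0, -0.003, 0], [0, 0, -0.001, 0], [0, 0, 0, 0], [0, 0, 0, 0], [0, 0, 0, 0], [0, 0, 0, 0], [0, 0, 0, 0], [0, 0, 0, 0], [0, 0, 0, 0]])

```text
t: 27.77
position: [0.6454, 0.0553, 0.0228]
tcp_rot: [-1.528, 0.425, -0.426]
ft_force: [-6.4, -0.3, 21.3]
grip_width: 0.56
```

drive_tool(plan=[[0, 0, 0, 0], [0, 0, 0, 0], [0, 0, 0, 0], [0, 0, 0, 0], [0, 0, 0.015, 0], [0, 0, 0.025, 0], [0, 0, 0.04, 0], [-0.007, -0.0372, 0, -0.0065], [-0.007, -0.0372, 0, -0.0065], [-0.007, -0.0372, 0, -0.0065]], hand=0.28)

```text
t: 28.6
position: [0.6239, -0.0574, 0.1022]
tcp_rot: [-1.526, 0.439, -0.441]
ft_force: [0.8, -1.3, -0.8]
grip_width: 0.724
```

drive_tool(plan=[[-0.0074, -0.0372, 0, -0.0065], [-0.0074, -0.0372, 0, -0.0065], [-0.0074, -0.0372, 0, -0.0065], [-0.0074, -0.0372, 0, -0.0065], [-0.0074, -0.0372, 0, -0.0065], [-0.0074, -0.0372, 0, -0.0065], [-0.0074, -0.0372, 0, -0.0065], [-0.0074, -0.0372, 0, -0.0065], [-0.0074, -0.0372, 0, -0.0065], [0, 0, 0, 0]])

```text
t: 29.43
position: [0.5537, -0.3994, 0.1013]
tcp_rot: [-1.519, 0.493, -0.492]
ft_force: [-1.5, -0.8, 0.0]
grip_width: 0.718
```

Run:
```python
from h import *
for k in range(6): s=snap('wrist','w16')
print([np.round(x,4) for x in tcp()],robot.get_state()['grip_width'])
print('white');pr(rects(s,(0,0,150),(180,60,255),.022,2000))
print('brown');pr(rects(s,(5,120,60),(18,255,255),.022,300))
t=snap('top','t4')
pr(rects(t,(0,0,185),(180,60,255),.04,300)[3:8])
c=t['img'][130:310,120:450];cv2.imwrite('pics/t4c.png',cv2.resize(c,None,fx=2.4,fy=2.4,interpolation=cv2.INTER_CUBIC))
```

```text
[array([ 0.5582, -0.3899,  0.1018]), np.float64(-35.4834)] 0.7164752764846706
white
[ 0.6509 -0.4095] yaw -30.1 [42. 79.] px [319. 314.]
[ 0.5172 -0.5647] yaw 82.1 [ 72. 197.] px [ 77. 301.]
[ 0.7137 -0.3073] yaw 59.9 [ 85. 148.] px [486. 289.]
[ 0.5588 -0.3914] yaw -35.8 [44. 76.] px [272. 230.]
[ 0.4593 -0.3544] yaw -21.3 [23. 58.] px [228.  66.]
brown
[ 0.5572 -0.3902] yaw -35.9 [49. 82.] px [275. 201.]
[ 0.3696 -0.2784] yaw -31.7 [39. 77.] px [371. 300.]
[0.6447 0.056 ] yaw -31.1 [48. 79.] px [230. 183.]
[ 0.638  -0.0425] yaw 59.0 [ 35. 159.] px [271. 185.]
[0.6477 0.2352] yaw -28.6 [ 50. 186.] px [155. 183.]
[ 0.5728 -0.6339] yaw -3.0 [179. 334.] px [530. 214.]
```

View pics/w16.png

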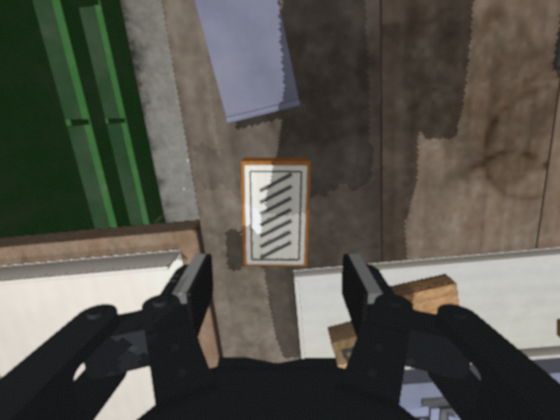

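View pics/t4c.png

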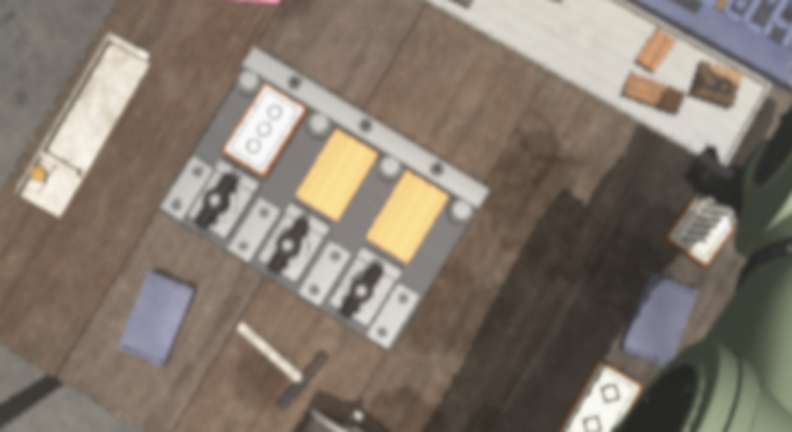

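Run:
```python
from h import *
s=snap('wrist')
for p in[(195,225),(185,228),(170,230),(170,240),(192,260),(185,258),(150,265),(205,300),(300,275),(330,270),(345,345),(420,290),(250,200)]: print(p,w(s,*p).round(3))
```

```text
(195, 225) [ 0.534 -0.457 -0.01 ]
(185, 228) [ 0.53  -0.463 -0.005]
(170, 230) [ 0.524 -0.474 -0.004]
(170, 240) [ 0.531 -0.479 -0.001]
(192, 260) [ 0.529 -0.413  0.119]
(185, 258) [ 0.55  -0.479 -0.   ]
(150, 265) [ 0.534 -0.488  0.028]
(205, 300) [ 0.545 -0.418  0.124]
(300, 275) [ 0.614 -0.406  0.012]
(330, 270) [ 0.626 -0.384  0.008]
(345, 345) [ 0.683 -0.409  0.023]
(420, 290) [ 0.677 -0.334  0.018]
(250, 200) [ 0.538 -0.399  0.021]
```

drive_tool(plan=[[0.0006, -0.0014, -0.02, -0.004], [0, 0, -0.025, 0], [0, 0, -0.02, 0], [0, 0, -0.015, 0], [0, 0, -0.008, 0], [0, 0, -0.006, 0], [0, 0, -0.003, 0], [0, 0, -0.001, 0], [0, 0, 0, 0], [0, 0, 0, 0]], hand=0.32)

```text
t: 30.67
position: [0.5585, -0.3927, 0.0045]
tcp_rot: [-1.515, 0.489, -0.49]
ft_force: [-0.6, 0.3, -0.2]
grip_width: 0.678
```

drive_tool(plan=[[0, 0, 0, 0], [0, 0, 0, 0], [0, 0, 0, 0], [0, 0, 0, 0], [0, 0, 0, 0], [0, 0, 0, 0], [0, 0, 0, 0], [0, 0, 0.01, 0], [0, 0, 0.02, 0], [0, 0, 0.03, 0]], hand=1)

```text
t: 31.5
position: [0.5572, -0.3919, 0.0632]
tcp_rot: [-1.514, 0.492, -0.487]
ft_force: [0.5, -0.4, -1.5]
grip_width: 0.563
```

Run:
```python
from h import *
s=snap('wrist','w17')
print([np.round(x,4) for x in tcp()],robot.get_state()['grip_width'])
```

```text
[array([ 0.5598, -0.3936,  0.0707]), np.float64(-35.8174)] 0.5626972075331808
```

View pics/w17.png

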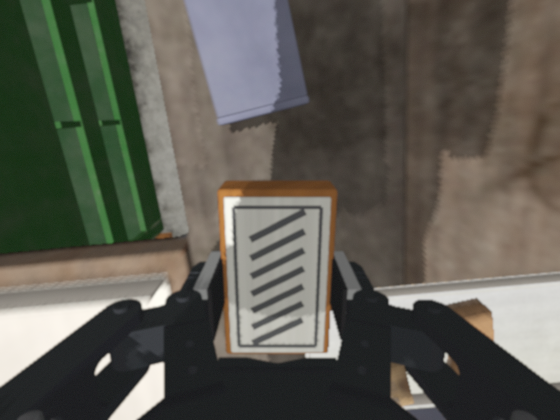

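drive_tool(plan=[[0, 0, 0.03, 0.008], [0.0044, 0.0376, 0, 0.008], [0.0044, 0.0376, 0, 0.008], [0.0044, 0.0376, 0, 0.008], [0.0044, 0.0376, 0, 0.008], [0.0044, 0.0376, 0, 0.008], [0.0044, 0.0376, 0, 0.008], [0.0044, 0.0376, 0, 0.008], [0.0044, 0.0376, 0, 0.008], [0.0044, 0.0376, 0, 0.009]])

```text
t: 32.38
position: [0.598, -0.0523, 0.0947]
tcp_rot: [-1.528, 0.425, -0.427]
ft_force: [1.6, -0.4, -1.4]
grip_width: 0.557
```

drive_tool(plan=[[0.004, 0.0377, 0, 0], [0, 0, 0, 0], [0, 0, -0.01, 0], [0, 0, -0.02, 0], [0, 0, -0.015, 0], [0, 0, -0.01, 0], [0, 0, -0.005, 0], [0, 0, -0.005, 0], [0, 0, 0, 0], [0, 0, 0, 0]])

```text
t: 33.22
position: [0.602, -0.0167, 0.0292]
tcp_rot: [-1.528, 0.426, -0.427]
ft_force: [0.2, 0.8, -1.5]
grip_width: 0.559
```

Run:
```python
from h import *
s=snap('wrist');s=snap('wrist','w18')
print([np.round(x,4) for x in tcp()],robot.get_state()['grip_width'])
```

```text
[array([ 0.6022, -0.0165,  0.0294]), np.float64(-31.17)] 0.5566131283445518
```

View pics/w18.png

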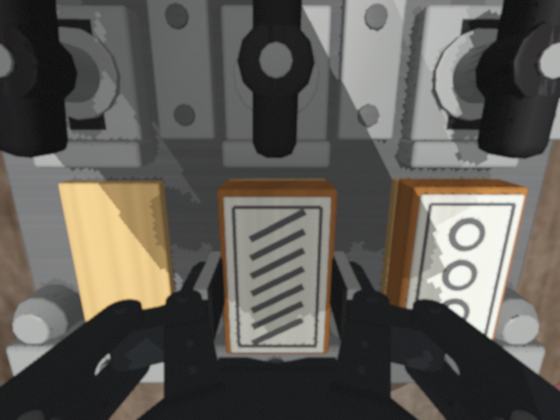

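drive_tool(plan=[[0, 0, -0.003, 0], [0, 0, -0.003, 0], [0, 0, 0, 0], [0, 0, 0, 0], [0, 0, 0, 0], [0, 0, 0, 0], [0, 0, 0, 0], [0, 0, 0, 0], [0, 0, 0, 0], [0, 0, 0, 0]])

```text
t: 34.15
position: [0.602, -0.0164, 0.023]
tcp_rot: [-1.528, 0.426, -0.427]
ft_force: [-0.5, 0.7, 5.7]
grip_width: 0.559
```

drive_tool(plan=[[0, 0, 0, 0], [0, 0, 0, 0], [0, 0, 0, 0], [0, 0, 0, 0], [0, 0, 0.015, 0], [0, 0, 0.025, 0], [0, 0, 0.04, 0], [-0.0233, -0.0264, 0, 0], [-0.0233, -0.0264, 0, 0], [-0.0233, -0.0264, 0, 0]], hand=0.32)

```text
t: 34.98
position: [0.531, -0.0963, 0.1033]
tcp_rot: [-1.529, 0.425, -0.426]
ft_force: [1.0, -0.9, 0.9]
grip_width: 0.681
```

drive_tool(plan=[[-0.0233, -0.0264, 0, 0], [-0.0233, -0.0264, 0, 0], [-0.0233, -0.0264, 0, 0], [-0.0233, -0.0264, 0, 0], [-0.0233, -0.0264, 0, 0], [-0.0233, -0.0264, 0, 0], [-0.0233, -0.0264, 0, 0], [0, 0, 0, 0], [0, 0, 0, 0], [0, 0, 0, 0]])

```text
t: 35.82
position: [0.3693, -0.2801, 0.1028]
tcp_rot: [-1.528, 0.426, -0.426]
ft_force: [-0.2, 0.1, 0.2]
grip_width: 0.681
```

Run:
```python
from h import *
for k in range(3): s=snap('wrist','w19')
print([np.round(x,4) for x in tcp()],robot.get_state()['grip_width'])
print('white');pr(rects(s,(0,0,150),(180,60,255),.022,2000))
print('brown');pr(rects(s,(5,120,60),(18,255,255),.022,300))
t=snap('top','t5')
pr(rects(t,(0,0,185),(180,60,255),.04,300)[3:8])
```

```text
[array([ 0.3696, -0.2796,  0.1028]), np.float64(-31.0607)] 0.6786616228171115
white
[ 0.4979 -0.1701] yaw -31.5 [53. 89.] px [486. 278.]
[ 0.37   -0.2804] yaw -29.6 [45. 77.] px [276. 212.]
[ 0.4921 -0.1083] yaw -31.3 [ 32. 136.] px [547. 234.]
[ 0.3957 -0.1101] yaw -23.8 [ 62. 101.] px [517. 107.]
[ 0.3508 -0.3071] yaw -30.4 [107. 273.] px [226. 185.]
brown
[ 0.4535 -0.4708] yaw -85.1 [25. 53.] px [138. 395.]
[ 0.3761 -0.3955] yaw -68.4 [10. 44.] px [155. 291.]
[ 0.3684 -0.2793] yaw -30.4 [49. 81.] px [276. 200.]
[ 0.6004 -0.0153] yaw -31.3 [47. 80.] px [259. 202.]
[0.6444 0.0562] yaw -31.1 [48. 79.] px [230. 183.]
[0.6477 0.2352] yaw -28.6 [ 50. 186.] px [155. 183.]
[ 0.5731 -0.6476] yaw 60.1 [234. 287.] px [518. 221.]
[ 0.7997 -0.1608] yaw 60.0 [ 91. 602.] px [324. 125.]
```

View pics/w19.png

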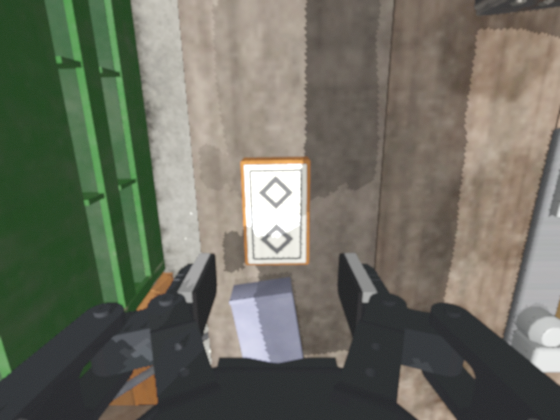

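View pics/t5.png

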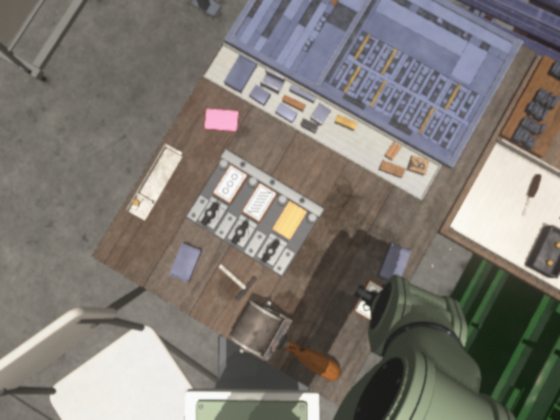

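drive_tool(plan=[[0.0003, -0.0006, -0.02, 0.011], [0, 0, -0.025, 0], [0, 0, -0.02, 0], [0, 0, -0.015, 0], [0, 0, -0.008, 0], [0, 0, -0.006, 0], [0, 0, -0.003, 0], [0, 0, -0.0015, 0], [0, 0, 0, 0], [0, 0, 0, 0]])

```text
t: 36.85
position: [0.3693, -0.2812, 0.0048]
tcp_rot: [-1.531, 0.417, -0.418]
ft_force: [0.0, -0.0, -0.0]
grip_width: 0.679
```

drive_tool(plan=[[0, 0, 0, 0], [0, 0, 0, 0], [0, 0, 0, 0], [0, 0, 0, 0], [0, 0, 0, 0], [0, 0, 0, 0], [0, 0, 0, 0], [0, 0, 0.01, 0], [0, 0, 0.02, 0], [0, 0, 0.03, 0]], hand=1)

```text
t: 37.68
position: [0.3684, -0.2805, 0.0643]
tcp_rot: [-1.53, 0.419, -0.415]
ft_force: [0.3, -0.7, -0.0]
grip_width: 0.558
```

Run:
```python
from h import *
s=snap('wrist','w20')
print([np.round(x,4) for x in tcp()],robot.get_state()['grip_width'])
```

```text
[array([ 0.3696, -0.2816,  0.0697]), np.float64(-30.5465)] 0.5619037722249814
```

View pics/w20.png

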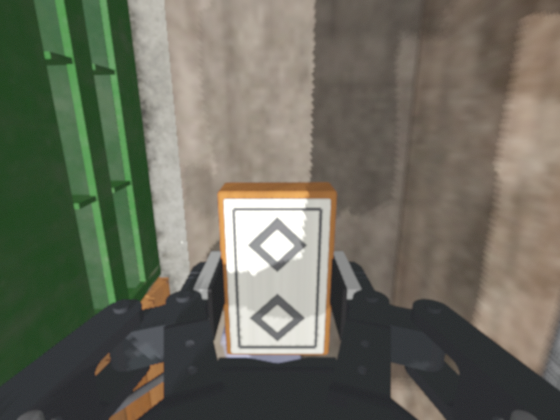

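drive_tool(plan=[[0, 0, 0.03, -0.011], [0.0237, 0.0241, 0, 0], [0.0237, 0.0241, 0, 0], [0.0237, 0.0241, 0, 0], [0.0237, 0.0241, 0, 0], [0.0237, 0.0241, 0, 0], [0.0237, 0.0241, 0, 0], [0.0237, 0.0241, 0, 0], [0.0235, 0.0239, 0, 0], [0, 0, 0, 0]])

```text
t: 38.57
position: [0.5621, -0.0823, 0.0949]
tcp_rot: [-1.525, 0.42, -0.423]
ft_force: [0.9, 1.3, -0.9]
grip_width: 0.562
```

drive_tool(plan=[[0, 0, 0, 0], [0, 0, -0.01, 0], [0, 0, -0.02, 0], [0, 0, -0.015, 0], [0, 0, -0.01, 0], [0, 0, -0.005, 0], [0, 0, -0.005, 0], [0, 0, 0, 0], [0, 0, 0, 0], [0, 0, 0, 0]])

```text
t: 39.4
position: [0.5588, -0.0886, 0.0299]
tcp_rot: [-1.528, 0.426, -0.427]
ft_force: [-0.0, 0.8, -1.0]
grip_width: 0.562
```

Run:
```python
from h import *
s=snap('wrist');s=snap('wrist','w21')
print([np.round(x,4) for x in tcp()],robot.get_state()['grip_width'])
```

```text
[array([ 0.5588, -0.0885,  0.0298]), np.float64(-31.1674)] 0.5587124745147792
```

View pics/w21.png

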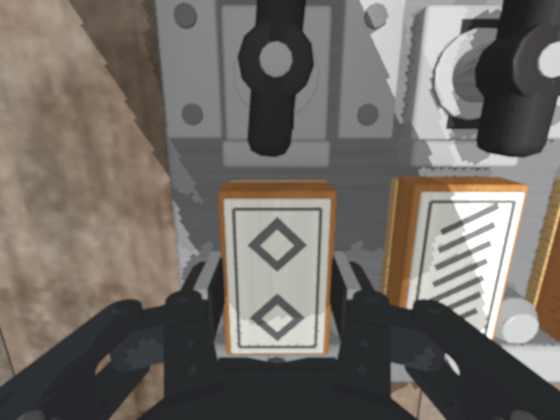

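drive_tool(plan=[[0, 0, -0.003, 0], [0, 0, -0.0035, 0], [0, 0, 0, 0], [0, 0, 0, 0], [0, 0, 0, 0], [0, 0, 0, 0], [0, 0, 0, 0], [0, 0, 0, 0], [0, 0, 0, 0], [0, 0, 0, 0]])

```text
t: 40.33
position: [0.5588, -0.0884, 0.0233]
tcp_rot: [-1.528, 0.426, -0.427]
ft_force: [-2.4, 1.3, 15.6]
grip_width: 0.562
```

drive_tool(plan=[[0, 0, 0, 0], [0, 0, 0, 0], [0, 0, 0, 0], [0, 0, 0, 0], [0, 0, 0.015, 0], [0, 0, 0.025, 0], [0, 0, 0.04, 0], [0.01, 0.005, 0.04, 0], [0.01, 0.005, 0.04, 0], [0.01, 0.005, 0.02, 0]], hand=0.32)

```text
t: 41.17
position: [0.5898, -0.0734, 0.2075]
tcp_rot: [-1.528, 0.423, -0.43]
ft_force: [1.1, -0.4, 0.8]
grip_width: 0.681
```

Run:
```python
from h import *
for k in range(8): s=snap('wrist','w22')
print([np.round(x,4) for x in tcp()],robot.get_state()['grip_width'])
print('white');pr(rects(s,(0,0,150),(180,60,255),.04,1000))
m=(s['depth']>0)
# black bars
g=cv2.cvtColor(s['img'],cv2.COLOR_BGR2GRAY)
for t in('grip_left','grip_centre','grip_right'):
    print(t,[(round(d['score'],2),np.round(d['centre'],1),w(s,*d['centre'],.056).round(4)) for d in cams.spot_point('wrist',t)[:1]])
```

```text
[array([ 0.5879, -0.0737,  0.2018]), np.float64(-31.1824)] 0.6801564115439157
white
[ 0.7484 -0.1706] yaw 58.9 [ 48. 170.] px [282. 346.]
[0.894  0.0688] yaw 58.9 [58. 72.] px [530. 341.]
[ 0.5822 -0.1353] yaw 50.1 [47. 52.] px [217. 219.]
[ 0.4743 -0.31  ] yaw -44.9 [31. 85.] px [ 10. 214.]
[ 0.559  -0.0883] yaw -31.5 [44. 76.] px [248. 171.]
[0.6755 0.0326] yaw -1.3 [119. 149.] px [411. 216.]
[ 0.6015 -0.0159] yaw -31.2 [45. 76.] px [335. 170.]
[0.5749 0.0923] yaw -31.2 [48. 63.] px [419.  89.]
[0.5854 0.1254] yaw -32.3 [20. 57.] px [469.  73.]
[0.5334 0.0668] yaw -30.7 [26. 86.] px [381.  50.]
grip_left [(0.96, array([443.6,  71.8]), array([0.5704, 0.1002, 0.056 ]))]
grip_centre [(0.63, array([342.1,  74.1]), array([0.528 , 0.0267, 0.056 ]))]
grip_right [(0.66, array([244. ,  72.7]), array([ 0.4845, -0.0431,  0.056 ]))]
```

View pics/w22.png

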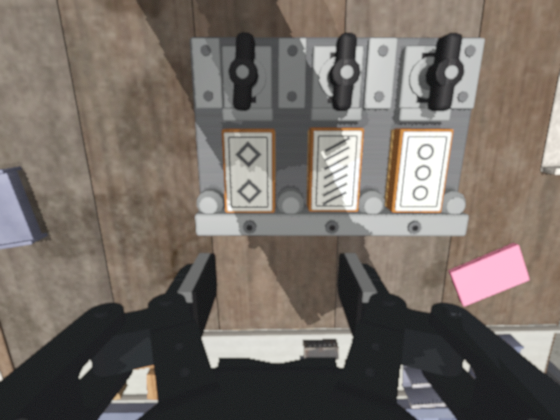

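Run:
```python
from h import *
s=snap('wrist');g=cv2.cvtColor(s['img'],cv2.COLOR_BGR2GRAY)
m=((g<50)).astype(np.uint8)*255; m[:,:200]=0;m[125:]=0
n,l,stt,c=cv2.connectedComponentsWithStats(m)
print(stt)
vis=cv2.resize(s['img'][20:130,190:480],None,fx=2.7,fy=2.7);mm=cv2.resize(m[20:130,190:480],None,fx=2.7,fy=2.7)
cv2.imwrite('pics/kn.png',np.vstack([vis,cv2.cvtColor(mm,cv2.COLOR_GRAY2BGR)]))
# knob: end points by eye later; PCA with depth filter
D=s['depth']
for k in range(1,n):
    if stt[k,4]<150: continue
    v,u=np.where(l==k)
    P=np.array([w(s,a,b) for a,b in zip(u,v)])
    P=P[(P[:,2]>.055)&(P[:,2]<.075)]
    if len(P)<30: continue
    X=P[:,:2]-P[:,:2].mean(0);_,S,V=np.linalg.svd(X,full_matrices=False);a=np.degrees(np.arctan2(V[0,1],V[0,0]));a=(a+90)%180-90
    print(P.mean(0).round(4),len(P),'yaw',a.round(1),'theta',np.radians(-31.1-a).round(2))
```

```text
[[     0      0    560    420 232671]
 [   229     31     28     79   1347]
 [   348     34      3      2      4]
 [   351     35      4     23     53]
 [   418     35     30     75    759]
 [   334     36      8     25     92]
 [   329     68     22     42    274]]
[ 0.4845 -0.0425  0.0654] 1303 yaw -36.2 theta 0.09
[0.5687 0.0924 0.0612] 551 yaw -30.6 theta -0.01
[0.54   0.015  0.0631] 259 yaw -10.4 theta -0.36
```

View pics/kn.png

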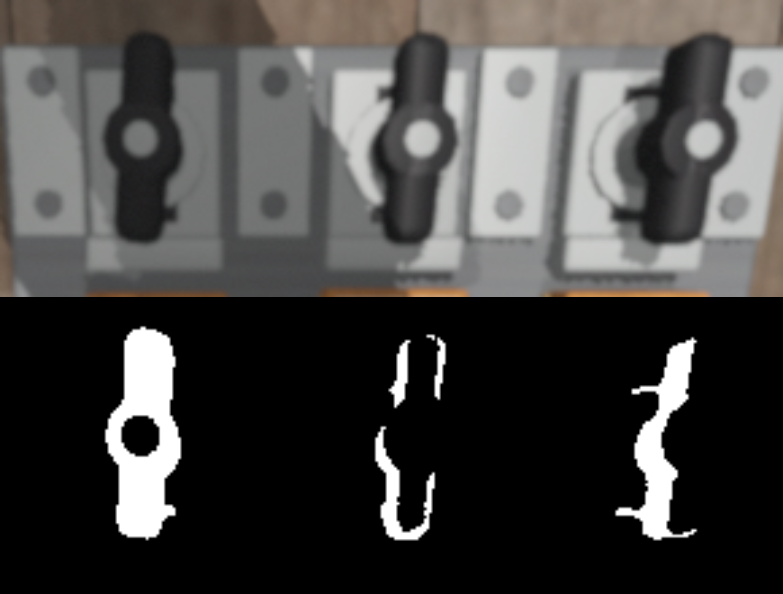

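Run:
```python
from h import *
s=snap('wrist')
f=lambda p:(p[0]/2.7+190,p[1]/2.7+20)
th=np.radians(-31.1);R=np.array([[np.cos(th),-np.sin(th)],[np.sin(th),np.cos(th)]]);o=np.array([.5816,-.0042])
for n,a,b in[('R',(147,55),(139,228)),('C',(422,55),(407,225)),('L',(709,55),(680,225))]:
    A=w(s,*f(a),.067)[:2];B=w(s,*f(b),.067)[:2];d=A-B
    y=np.degrees(np.arctan2(d[1],d[0]));y=(y+90)%180-90
    print(n,((A+B)/2).round(4),np.linalg.norm(d).round(3),'yaw',y.round(1),'theta',np.radians(-31.1-y).round(2))
# height raster around each knob in frame coords
u,v=np.meshgrid(range(200,500),range(20,130))
P=np.array([w(s,a,b) for a,b in zip(u.ravel(),v.ravel())])
F=(P[:,:2]-o)@R
for y0 in(-.084,0,.084):
    G=np.zeros((17,13))
    for i,x in enumerate(np.arange(-.040,.041,.005)):
        for j,yy in enumerate(np.arange(-.03,.031,.005)):
            k=(abs(F[:,0]+.062-x)<.0025)&(abs(F[:,1]-y0-yy)<.0025)
            G[i,j]=1000*np.median(P[k,2]) if k.any() else -1
    print(G.round(0).astype(int))
```

```text
R [ 0.4867 -0.0437] 0.048 yaw -35.8 theta 0.08
C [0.5283 0.026 ] 0.047 yaw -33.3 theta 0.04
L [0.5717 0.0976] 0.047 yaw -33.1 theta 0.03
[[  0   3   1   0   3  -1  -1   0   0   3   0   0   0]
 [ 18  10   9  10   9  -1  -1  10   9   9  10   9  18]
 [ 18  14  10  10  23  64  65  65  10  10  10  10  18]
 [ 18  17  25  25  25  64  66  66  25  25  25   9  18]
 [ 18  18  25  24  25  64  66  66  25  25  25  10  18]
 [ 18  17  24  24  25  65  66  66  30  25  24   9  18]
 [ 19  15  24  24  65  66  66  66  30  28  25   9  18]
 [ 18  17  25  29  66  67  67  66  65  29  25  10  18]
 [ 18  18  25  29  66  67  68  67  65  29  24   9  18]
 [ 19  18  24  29  66  66  66  66  50  29  25   9  17]
 [ 19  17  24  25  64  66  66  62  29  25  25  10  18]
 [ 18  17  25  24  63  66  66  57  25  24  24   9  17]
 [ 18  18  24  25  64  66  66  60  25  25  25   9  18]
 [ 17  17  25  26  63  65  65  30  25  25  25   9  13]
 [  9  31  31  31  31  31  31  30  31  31  31  10  10]
 [  9  30  31  31  30  31  30  30  31  30  30  10 345]
 [  9  10   9  10  10  10  10  10   9   9   9   9   9]]
[[ 0  0  0  0  0  0 -1  0 -
[... 702 characters left out ...]
-1 -1 -1 -1 -1 -1 -1 -1 -1]
 [18  9  9 10  9  9  9 10  9 -1 -1 -1 18]
 [19  9 10 10 10 55 23 10  9 -1 -1 -1 19]
 [18 12 24 24 24 60 65 65 -1 -1 -1 -1 19]
 [18 13 25 25 25 62 66 65 -1 -1 -1 -1 19]
 [18 12 25 25 29 61 66 65 -1 -1 -1 -1 19]
 [18 14 24 27 39 63 66 66 -1 -1 -1 -1 -1]
 [18 14 25 29 53 66 67 66 66 -1 -1 -1 -1]
 [18 15 25 29 54 67 68 67 66 -1 -1 -1 -1]
 [18 13 25 29 51 66 67 66 66 -1 -1 -1 18]
 [18 14 24 26 50 61 66 65 -1 -1 -1 -1 18]
 [19 15 24 25 51 64 66 65 -1 -1 -1 -1 18]
 [18 12 25 25 53 64 65 65 -1 -1 -1 -1 19]
 [18 16 25 25 50 63 65 65 -1 -1 -1 -1 19]
 [ 9 19 31 31 30 50 31 31 30 31 31 29 -1]
 [ 9 20 31 31 30 31 30 31 30 31 30 30 -1]
 [ 9 10  9  9 10  9 10 10  9 10 10 10 10]]
```

drive_tool(plan=[[-0.0119, 0.0201, -0.02, -0.0074], [-0.0119, 0.0201, -0.02, -0.0074], [-0.0119, 0.0201, -0.02, -0.0074], [-0.0119, 0.0201, -0.02, -0.0074], [-0.0119, 0.0201, -0.02, -0.0074], [0, 0, 0, 0], [0, 0, 0, 0], [0, 0, 0, 0], [0, 0, 0, 0], [0, 0, 0, 0]], hand=0.55, grip_force=100)

```text
t: 42.65
position: [0.5296, 0.0263, 0.1033]
tcp_rot: [-1.522, 0.455, -0.457]
ft_force: [-0.1, 1.0, -0.4]
grip_width: 0.451
```

Run:
```python
from h import *
s=snap('wrist','w23')
print([np.round(x,4) for x in tcp()],robot.get_state()['grip_width'])
```

```text
[array([0.5295, 0.0264, 0.1032]), np.float64(-33.3385)] 0.44939923867140597
```

View pics/w23.png

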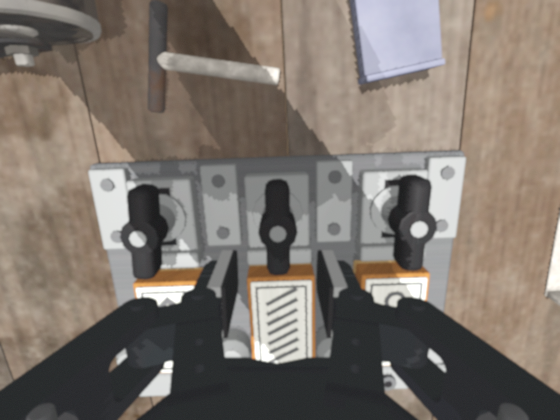

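drive_tool(plan=[[-0.0012, 0.0006, -0.015, 0], [0, 0, -0.02, 0], [0, 0, -0.01, 0], [0, 0, -0.006, 0], [0, 0, -0.003, 0], [0, 0, 0, 0], [0, 0, 0, 0], [0, 0, 0, 0], [0, 0, 0, 0], [0, 0, 0, 0]])

```text
t: 43.53
position: [0.528, 0.0277, 0.0492]
tcp_rot: [-1.522, 0.455, -0.455]
ft_force: [0.2, -0.2, 0.3]
grip_width: 0.447
```

drive_tool(plan=[[0, 0, 0, 0], [0, 0, 0, 0], [0, 0, 0, 0], [0, 0, 0, 0], [0, 0, 0, 0], [0, 0, 0, 0], [0, 0, 0, 0], [0, 0, 0, 0], [0, 0, 0, 0], [0, 0, 0, 0]], hand=1, grip_force=100)

```text
t: 44.37
position: [0.528, 0.0278, 0.0492]
tcp_rot: [-1.522, 0.455, -0.455]
ft_force: [-0.9, 0.9, 9.4]
grip_width: 0.149
```

Run:
```python
from h import *
s=snap('wrist','w24')
print([np.round(x,4) for x in tcp()],robot.get_state()['grip_width'],robot.get_state()['torque'],robot.get_state()['q'].round(2))
```

```text
[array([0.528 , 0.0278, 0.0492]), np.float64(-33.2729)] 0.14941458386495413 [0.15285467 0.33571937 0.04161676] [-0.12  0.93  0.    1.82 -0.01  0.39  0.89]
```

View pics/w24.png

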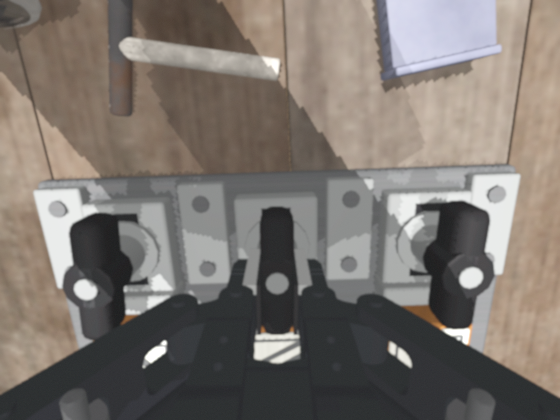

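drive_tool(plan=[[0, 0, 0, -0.06], [0, 0, 0, -0.11], [0, 0, 0, -0.11], [0, 0, 0, -0.11], [0, 0, 0, -0.11], [0, 0, 0, -0.11], [0, 0, 0, -0.11], [0, 0, 0, -0.11], [0, 0, 0, -0.11], [0, 0, 0, -0.06]])

```text
t: 45.25
position: [0.5273, 0.0274, 0.0492]
tcp_rot: [-1.202, 1.222, -1.221]
ft_force: [-6.8, -1.6, 13.3]
grip_width: 0.148
```

drive_tool(plan=[[0, 0, 0, -0.11], [0, 0, 0, -0.12], [0, 0, 0, -0.12], [0, 0, 0, -0.12], [0, 0, 0, -0.12], [0, 0, 0, -0.12], [0, 0, 0, -0.12], [0, 0, 0, -0.12], [0, 0, 0, -0.12], [0, 0, 0, -0.06]])

```text
t: 46.08
position: [0.5265, 0.0279, 0.0491]
tcp_rot: [-0.43, 1.99, -1.987]
ft_force: [-13.5, 0.2, 20.3]
grip_width: 0.145
```

Run:
```python
from h import *
s=snap('wrist','w25')
print([np.round(x,4) for x in tcp()],robot.get_state()['grip_width'],robot.get_state()['torque'],robot.get_state()['ft_force'])
```

```text
[array([0.5265, 0.0279, 0.0491]), np.float64(-155.836)] 0.14920953970712486 [ 0.10862453  2.75265294 -0.06045155] [-12.84058625   0.55870111  21.61363472]
```

View pics/w25.png

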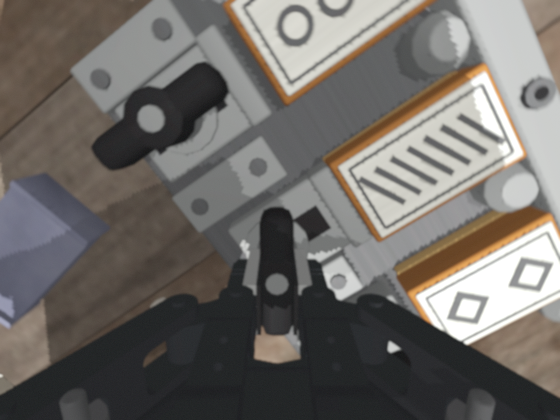

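drive_tool(plan=[[0, 0, 0, -0.03], [0, 0, 0, -0.03], [0, 0, 0, 0], [0, 0, 0, 0], [0, 0, 0, 0], [0, 0, 0, 0], [0, 0, 0, 0], [0, 0, 0, 0], [0, 0, 0, 0], [0, 0, 0, 0]])

```text
t: 46.97
position: [0.5265, 0.0279, 0.0491]
tcp_rot: [-0.382, 2.021, -2.018]
ft_force: [-13.2, 0.6, 18.1]
grip_width: 0.148
```

Run:
```python
from h import *
print([np.round(x,4) for x in tcp()],robot.get_state()['grip_width'],robot.get_state()['torque'],robot.get_state()['ft_force'])
```

```text
[array([0.5265, 0.0279, 0.0491]), np.float64(-158.7143)] 0.14834959461932912 [0.12540892 2.65295512 0.68354571] [-13.1744367    0.56530418  18.10625341]
```

drive_tool(plan=[[0, 0, 0, 0], [0, 0, 0, 0], [0, 0, 0, 0], [0, 0, 0.02, 0], [0, 0, 0.03, 0], [0, 0, 0.02, 0.05], [-0.006, -0.01, 0, 0.12], [-0.006, -0.01, 0, 0.12], [-0.006, -0.01, 0, 0.12], [-0.006, -0.01, 0, 0.12]], hand=0.55)

```text
t: 47.8
position: [0.5037, -0.0126, 0.1189]
tcp_rot: [-0.818, 1.679, -1.679]
ft_force: [0.2, -0.3, -0.7]
grip_width: 0.447
```

drive_tool(plan=[[-0.006, -0.01, 0, 0.12], [-0.006, -0.01, 0, 0.12], [-0.0075, -0.011, 0, 0.12], [0, 0, 0, 0.12], [0, 0, 0, 0.12], [0, 0, 0, 0.12], [0, 0, 0, 0.12], [0, 0, 0, 0.12], [0, 0, 0, 0.12], [0, 0, 0, 0.12]])

```text
t: 48.63
position: [0.4845, -0.0434, 0.1188]
tcp_rot: [-1.416, 0.806, -0.807]
ft_force: [0.7, 0.4, -0.5]
grip_width: 0.448
```

drive_tool(plan=[[0, 0, 0, 0.12], [0, 0, 0, 0.12], [0, 0, 0, 0.12], [0, 0, 0, 0.056], [0, 0, 0, 0], [0, 0, 0, 0], [0, 0, 0, 0], [0, 0, 0, 0], [0, 0, 0, 0], [0, 0, 0, 0]])

```text
t: 49.47
position: [0.4843, -0.0432, 0.1188]
tcp_rot: [-1.515, 0.49, -0.49]
ft_force: [0.2, 0.5, 0.1]
grip_width: 0.452
```

Run:
```python
from h import *
s=snap('wrist','w26')
print([np.round(x,4) for x in tcp()],robot.get_state()['grip_width'])
```

```text
[array([ 0.4843, -0.0433,  0.1188]), np.float64(-35.8314)] 0.45215432490260027
```

View pics/w26.png

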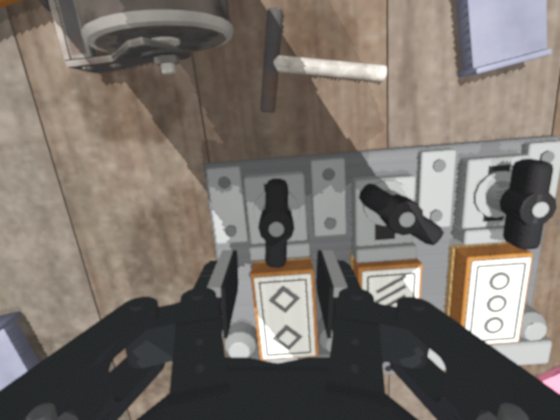

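drive_tool(plan=[[0, 0, -0.02, 0], [0, 0, -0.02, 0], [0, 0, -0.015, 0], [0, 0, -0.008, 0], [0, 0, -0.005, 0], [0, 0, -0.0022, 0], [0, 0, 0, 0], [0, 0, 0, 0], [0, 0, 0, 0], [0, 0, 0, 0]])

```text
t: 50.35
position: [0.4845, -0.0433, 0.0491]
tcp_rot: [-1.515, 0.489, -0.49]
ft_force: [0.2, -0.5, 1.1]
grip_width: 0.446
```

drive_tool(plan=[[0, 0, 0, 0], [0, 0, 0, 0], [0, 0, 0, 0], [0, 0, 0, 0], [0, 0, 0, 0], [0, 0, 0, 0], [0, 0, 0, 0], [0, 0, 0, 0], [0, 0, 0, -0.03], [0, 0, 0, -0.06]], hand=1)

```text
t: 51.18
position: [0.4841, -0.0438, 0.0491]
tcp_rot: [-1.498, 0.56, -0.56]
ft_force: [-4.0, -4.0, 13.7]
grip_width: 0.143
```

drive_tool(plan=[[0, 0, 0, -0.11], [0, 0, 0, -0.11], [0, 0, 0, -0.11], [0, 0, 0, -0.11], [0, 0, 0, -0.11], [0, 0, 0, -0.11], [0, 0, 0, -0.11], [0, 0, 0, -0.11], [0, 0, 0, -0.11], [0, 0, 0, -0.11]])

```text
t: 52.02
position: [0.4836, -0.044, 0.0491]
tcp_rot: [-1.081, 1.392, -1.391]
ft_force: [-9.7, -4.9, 16.2]
grip_width: 0.152
```

drive_tool(plan=[[0, 0, 0, -0.11], [0, 0, 0, -0.11], [0, 0, 0, -0.11], [0, 0, 0, -0.11], [0, 0, 0, -0.11], [0, 0, 0, -0.11], [0, 0, 0, -0.11], [0, 0, 0, -0.11], [0, 0, 0, -0.06], [0, 0, 0, -0.04]])

```text
t: 52.85
position: [0.4831, -0.0437, 0.049]
tcp_rot: [-0.355, 2.035, -2.035]
ft_force: [-13.0, -4.0, 20.8]
grip_width: 0.15
```

Run:
```python
from h import *
s=snap('wrist')
print([np.round(x,4) for x in tcp()],robot.get_state()['grip_width'],robot.get_state()['torque'],robot.get_state()['ft_force'])
```

```text
[array([ 0.4831, -0.0436,  0.049 ]), np.float64(-160.3648)] 0.14522475275049446 [-0.97513499  2.67757151  1.89627193] [-11.57686205  -4.53967574  22.2351713 ]
```

drive_tool(plan=[[0, 0, 0, 0], [0, 0, 0, 0], [0, 0, 0, 0], [0, 0, 0.02, 0], [0, 0, 0.03, 0], [0, 0, 0.02, 0.06], [0.01, 0.018, 0, 0.12], [0.01, 0.018, 0, 0.12], [0.01, 0.018, 0, 0.12], [0.01, 0.018, 0, 0.12]], hand=0.55)

```text
t: 53.73
position: [0.5248, 0.0297, 0.1187]
tcp_rot: [-0.808, 1.689, -1.689]
ft_force: [-0.2, -1.1, -1.2]
grip_width: 0.446
```

drive_tool(plan=[[0.01, 0.018, 0, 0.12], [0.01, 0.018, 0, 0.12], [0.0132, 0.0176, 0, 0.12], [0.0132, 0.017, 0, 0.12], [0, 0, 0, 0.12], [0, 0, 0, 0.12], [0, 0, 0, 0.12], [0, 0, 0, 0.12], [0, 0, 0, 0.12], [0, 0, 0, 0.12]])

```text
t: 54.57
position: [0.5707, 0.0993, 0.1185]
tcp_rot: [-1.412, 0.817, -0.817]
ft_force: [-0.1, 0.7, 0.5]
grip_width: 0.448
```

drive_tool(plan=[[0, 0, 0, 0.12], [0, 0, 0, 0.12], [0, 0, 0, 0.12], [0, 0, 0, 0.12], [0, 0, 0, 0], [0, 0, 0, 0], [0, 0, 0, 0], [0, 0, 0, 0], [0, 0, 0, 0], [0, 0, 0, 0]])

```text
t: 55.4
position: [0.5707, 0.0994, 0.1185]
tcp_rot: [-1.523, 0.451, -0.451]
ft_force: [-0.4, 0.2, -0.2]
grip_width: 0.45
```

Run:
```python
from h import *
s=snap('wrist','w27')
print([np.round(x,4) for x in tcp()],robot.get_state()['grip_width'])
```

```text
[array([0.5707, 0.0994, 0.1185]), np.float64(-32.9831)] 0.44847212949754345
```

View pics/w27.png

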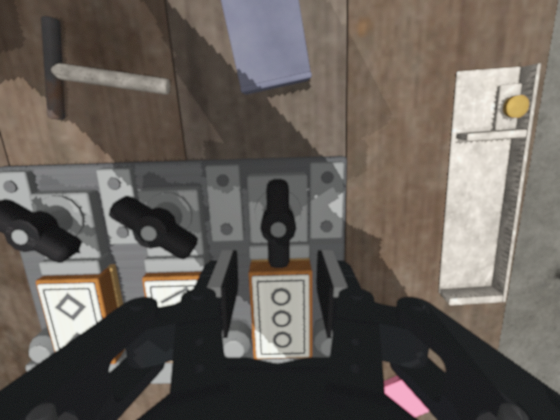

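Right and centre knobs turned; the left one is aligned under the tool (bar at about (277,225)).

drive_tool(plan=[[0, 0, -0.02, 0], [0, 0, -0.02, 0], [0, 0, -0.015, 0], [0, 0, -0.008, 0], [0, 0, -0.005, 0], [0, 0, -0.002, 0], [0, 0, 0, 0], [0, 0, 0, 0], [0, 0, 0, 0], [0, 0, 0, 0]])

```text
t: 56.28
position: [0.571, 0.0993, 0.0491]
tcp_rot: [-1.523, 0.45, -0.451]
ft_force: [0.3, -0.0, 0.5]
grip_width: 0.451
```

drive_tool(plan=[[0, 0, 0, 0], [0, 0, 0, 0], [0, 0, 0, 0], [0, 0, 0, 0], [0, 0, 0, 0], [0, 0, 0, 0], [0, 0, 0, 0], [0, 0, 0, 0], [0, 0, 0, -0.03], [0, 0, 0, -0.06]], hand=1)

```text
t: 57.12
position: [0.5712, 0.0998, 0.0492]
tcp_rot: [-1.506, 0.52, -0.521]
ft_force: [-1.2, 2.9, 7.3]
grip_width: 0.148
```

drive_tool(plan=[[0, 0, 0, -0.11], [0, 0, 0, -0.11], [0, 0, 0, -0.11], [0, 0, 0, -0.11], [0, 0, 0, -0.11], [0, 0, 0, -0.11], [0, 0, 0, -0.11], [0, 0, 0, -0.11], [0, 0, 0, -0.11], [0, 0, 0, -0.11]])

```text
t: 57.95
position: [0.5707, 0.0996, 0.0492]
tcp_rot: [-1.108, 1.355, -1.354]
ft_force: [-4.5, 0.0, 10.8]
grip_width: 0.148
```

drive_tool(plan=[[0, 0, 0, -0.11], [0, 0, 0, -0.11], [0, 0, 0, -0.11], [0, 0, 0, -0.11], [0, 0, 0, -0.11], [0, 0, 0, -0.11], [0, 0, 0, -0.11], [0, 0, 0, -0.11], [0, 0, 0, -0.08], [0, 0, 0, -0.06]])

```text
t: 58.78
position: [0.5704, 0.0999, 0.0491]
tcp_rot: [-0.363, 2.031, -2.028]
ft_force: [-5.3, 2.1, 13.4]
grip_width: 0.15
```

Run:
```python
from h import *
s=snap('wrist')
print([np.round(x,4) for x in tcp()],robot.get_state()['grip_width'],robot.get_state()['torque'],robot.get_state()['ft_force'])
```

```text
[array([0.5704, 0.0999, 0.0491]), np.float64(-159.9317)] 0.14707410621307931 [0.47528458 1.39160612 1.33688928] [-6.47776185  2.43533521 17.45562573]
```

Stop reached. Release, rise and inspect.

drive_tool(plan=[[0, 0, 0, 0], [0, 0, 0, 0], [0, 0, 0, 0], [0, 0, 0.02, 0], [0, 0, 0.03, 0], [0, 0, 0.04, 0.06], [0.005, -0.014, 0.03, 0.12], [0.01, -0.025, 0.03, 0.12], [0.01, -0.025, 0, 0.12], [0.01, -0.025, 0, 0.12]], hand=0.5)

```text
t: 59.67
position: [0.6066, 0.0092, 0.2004]
tcp_rot: [-0.813, 1.68, -1.682]
ft_force: [0.1, 1.0, -0.8]
grip_width: 0.501
```

drive_tool(plan=[[0.01, -0.025, 0, 0.12], [0.01, -0.025, 0, 0.12], [0, -0.02, 0, 0.12], [0, 0, 0, 0.12], [0, 0, 0, 0.12], [0, 0, 0, 0.12], [0, 0, 0, 0.12], [0, 0, 0, 0.12], [0, 0, 0, 0.12], [0, 0, 0, 0.12]])

```text
t: 60.5
position: [0.6257, -0.0599, 0.1986]
tcp_rot: [-1.415, 0.809, -0.809]
ft_force: [-0.5, 0.5, 0.4]
grip_width: 0.496
```

drive_tool(plan=[[0, 0, 0, 0.12], [0, 0, 0, 0.12], [0, 0, 0, 0.12], [0, 0, 0, 0.12], [0, 0, 0, 0], [0, 0, 0, 0], [0, 0, 0, 0], [0, 0, 0, 0], [0, 0, 0, 0], [0, 0, 0, 0]])

```text
t: 61.33
position: [0.6257, -0.0596, 0.1985]
tcp_rot: [-1.525, 0.443, -0.443]
ft_force: [0.3, 0.1, 0.2]
grip_width: 0.5
```

Run:
```python
from h import *
s=snap('wrist','w28')
print([np.round(x,4) for x in tcp()],robot.get_state()['ft_force'])
th=np.radians(-31.1);R=np.array([[np.cos(th),-np.sin(th)],[np.sin(th),np.cos(th)]]);o=np.array([.5816,-.0042])
for c,a,sz,px in rects(s,(0,0,150),(180,60,255),.04,2000): print(c.round(4),((c-o)@R).round(4),round(a,1),np.round(sz),px.round())
for c,a,sz,px in rects(s,(5,120,60),(18,255,255),.04,500): print('br',c.round(4),((c-o)@R).round(4),round(a,1),np.round(sz),px.round())
for t in('block_a_mid','block_b_mid','block_c_mid','bay_left','bay_centre','bay_right'):
    for d in cams.spot_point('wrist',t)[:3]:
        c=w(s,*d['centre'],.029 if 'block' in t else .01);print(t,round(d['score'],2),np.round(d['centre']),c.round(4),((c[:2]-o)@R).round(4))
```

```text
[array([ 0.6257, -0.0596,  0.1985]), np.float64(-32.4144)] [ 0.29696042 -0.27517525  0.25461754]
[ 0.7709 -0.1519] [ 0.2384 -0.0287] 59.8 [ 60. 131.] [278. 338.]
[0.901  0.0539] [0.2434 0.2148] 60.0 [ 79. 106.] [502. 324.]
[ 0.5924 -0.1252] [ 0.0718 -0.098 ] 48.2 [46. 78.] [196. 199.]
[0.6865 0.0381] [0.068  0.0904] 59.7 [45. 92.] [402. 194.]
[ 0.5605 -0.0892] [ 0.0258 -0.0837] -31.2 [45. 76.] [212. 147.]
[ 0.6044 -0.017 ] [0.0261 0.0008] -32.3 [44. 75.] [302. 146.]
[0.6473 0.0539] [0.0262 0.0836] -31.3 [45. 77.] [392. 144.]
[0.6642 0.1883] [-0.0287  0.2075] -18.4 [ 36. 123.] [544.  76.]
br [0.6279 0.043 ] [0.0153 0.0644] -61.1 [45. 92.] [375. 128.]
block_a_mid 0.72 [383. 145.] [0.6456 0.0495 0.029 ] [0.0271 0.0791]
block_b_mid 0.65 [304. 145.] [ 0.6045 -0.0153  0.029 ] [0.0253 0.0023]
```

View pics/w28.png

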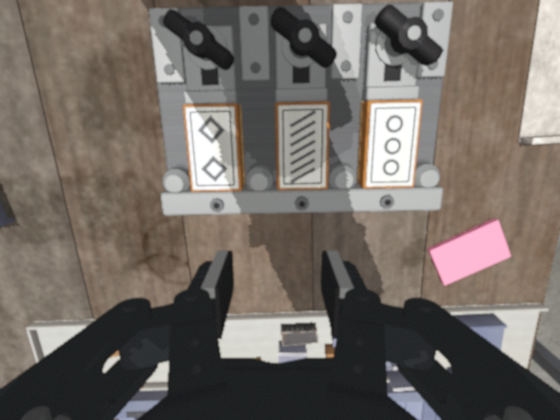

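Run:
```python
from h import *
s=snap('wrist')
c=s['img'][0:90,145:455];cv2.imwrite('pics/kn2.png',cv2.resize(c,None,fx=2.55,fy=2.55,interpolation=cv2.INTER_CUBIC))
for n,a,b in[('R',(167,13),(230,66)),('C',(275,12),(333,64)),('L',(380,10),(439,61))]:
    A=w(s,*a,.067)[:2];B=w(s,*b,.067)[:2];d=A-B
    y=np.degrees(np.arctan2(d[1],d[0]));print(n,y.round(1),'theta',np.radians((-31.1-y)%180).round(2))
D=s['depth']
for n,(u,v) in{'C':(212,147),'B':(302,146),'A':(392,144)}.items():
    P=np.array([w(s,a,b) for a in range(u-17,u+18,2) for b in range(v-32,v+33,2)])
    A=np.c_[P[:,:2],np.ones(len(P))];k=np.linalg.lstsq(A,P[:,2],rcond=None)[0];print(n,'z',np.median(P[:,2]).round(4),'tilt',k[:2].round(3))
snap('side','s9')
```

```text
R -161.1 theta 2.27
C -160.8 theta 2.26
L -157.8 theta 2.21
C z 0.0396 tilt [0.256 0.503]
B z 0.0396 tilt [-0.302 -0.227]
A z 0.0396 tilt [-0.244 -0.406]
```

View pics/kn2.png

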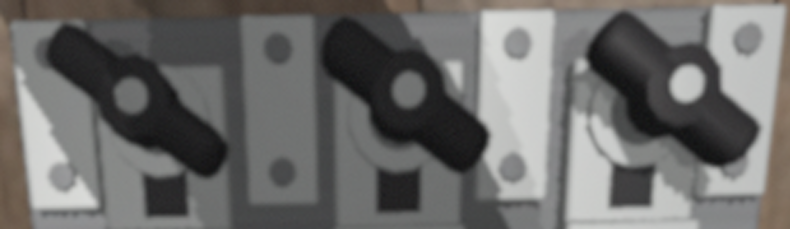

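View pics/s9.png

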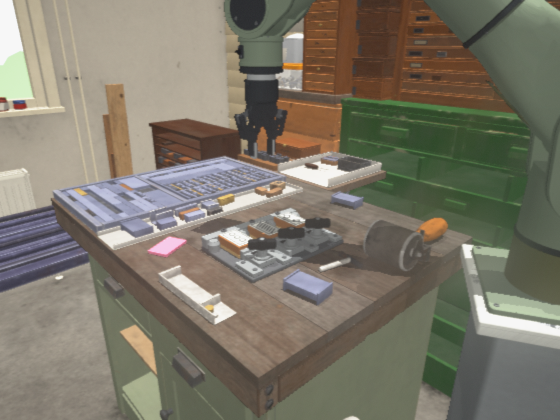

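Run:
```python
from h import *
s=snap('wrist')
for n,(u,v) in{'C':(212,147),'B':(302,146),'A':(392,144)}.items():
    P=np.array([w(s,a,b) for a in range(u-15,u+16) for b in range(v-28,v+29)])
    P=P[abs(P[:,2]-.0396)<.006]
    A=np.c_[P[:,:2],np.ones(len(P))];k=np.linalg.lstsq(A,P[:,2],rcond=None)[0];print(n,len(P),'tilt',k[:2].round(3))
robot.finish_job()
```

```text
C 1758 tilt [-0.     0.001]
B 1757 tilt [0.    0.003]
A 1757 tilt [-0.002 -0.005]
the job is handed in; nothing more can be done
```

I handed the job in at about 61 s of the 208 s. No verdict is reported.

**Filling the bays:** All three blocks were on the table, so no bay needed furniture. Each bay got one underlay, then a block face up: rings in the left bay, slanting bars in the centre, diamonds in the right. With all clamps slack, I then turned the centre knob to its stop, then the right, then the left. The wrist moment rose at each stop.

**Last checks:**

| Check | Measured | Limit |
|---|---|---|
| Block centres from their bay points | about 1 mm | 7 mm |
| Block direction | within about 1.2° (0.02 rad) of the frame | 0.1 rad |
| Block tops | 39.6 mm, against 40 mm expected on an underlay | ±2.5 mm |
| Tilt | at most 0.005 rad | 0.05 rad |
| Knob bars (estimated by eye from pixels) | 2.21 to 2.27 rad | above 2.1 rad |

The hand was open and clear of everything, and I never touched the stick or the T-handled key.

**What went wrong or disagreed:**
- The rings block had been knocked aside, about 5 cm from where I first found it, so I re-measured it before grasping.
- I once lifted the third underlay again because I had left out the gripper opening, and put it back in the same spot.
- A first tilt fit gave nonsense values because of outlying depth readings. The filtered fit is the one in the table.
- The knob estimates lie slightly past the 2.2 rad end stop, which I take as pixel error.
- In the last picture the network reported the rings block about 5 mm off sideways and did not report the diamonds block. The plate outline put the rings block within 1 mm, and I trusted that.

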